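Hang the ring spanner on the swing-arm hook and park the arm

ROBOT

A 6-joint arm with a two-finger parallel gripper is mounted at the origin on the work surface. World frame = base frame: x ahead of the robot, y to its left, z up, the work surface at z = 0. Lengths are in m, angles in rad, forces in N, time in s.
With the tool pointing down it reaches from about 0.375 to 0.925 m from the base axis. Payload 5.7 kg.
Tool frame: the origin (TCP) lies at the very end of the fingers, on their centre line; the grasp point (between the pads) lies 19 mm behind it; z points along the fingers, x is the direction in which the jaws open and shut, and the axes are right-handed (so a half turn about z gives the same grasp; the last joint's range is limited). The gripper opens to 88 mm and grips with 3 to 60 N. Pads are 20 mm wide; open, the fingers measure 115 mm over their backs; the gripper's body (75 mm by 178 mm) begins 61 mm behind the grasp point.
Start: joints at [1.229, 0.359, 1.51, -0, 1.272, -0.115], TCP at [0.135, 0.585, 0.223] pointing down, gripper open.
Joint ranges: [-2.97, 2.97], [-1.01, 2.36], [0.21, 2.38], [-0.96, 4.11], [0.2, 2.71], [-2.98, 2.98]. Speed limits (rad/s): [2.39, 2.39, 3.14, 3.14, 3.14, 3.14].

INTERFACE

Orientations are given as [roll, pitch, yaw] about the fixed x, y, z axes, in that order (R = Rz(yaw) Ry(pitch) Rx(roll)).
In Python, from station import readout, capture, workorder, look_for, outline_of, mark_of gives the robot as it stands. The module is installed in compiled form; this text tells all that it offers.
- The arm moves only by the shell command python3 -m pendant 'ROWS' [FORCE]. ROWS is a JSON object of lists of equal length, an entry for each row: "dr": the turn, a rotation vector about the tool's x, y, z in degrees, a list of three; "delta_pos": the shift along the tool's x, y, z in units of 40 mm (1.0 is 40 mm), a list of three; "grip": the gripper command: -1 is shut, 1 is fully open, values between are in proportion. A call has 1 to 20 rows; each row is the pose to reach, as a shift and turn from the pose commanded when the call began, along the tool's axes at that moment; what a row does not reach only later rows make up. A row lasts 1/10 s, in which the tool goes at most 50 mm and 8.59 degrees, less where a joint would pass 70% of its speed; a pose out of reach is approached as far as the arm can. A call with a gripper value outside its range is refused whole. The fingers move at their own pace and stop on an object; FORCE is the grip in N (left out, the last holds). Time passes only in rows, so rows that repeat a pose let the fingers close. It gives the time, the measured TCP pose, the force and the opening at its end, in the units of the state.
- readout.observe(): the state, without advancing time (a new reading comes with each control period).
- capture(name): name is "scene" or "top" or "wrist"; returns a dict with "image" (420x560x3 uint8, red, green, blue), "fx", "fy", "cx", "cy" (pixels), "rvec" (rotation vector, rad) and "tvec" (3), from world to camera coordinates, as OpenCV has them; the wrist camera has in their place "T_tool_cam" (4x4, takes a point from camera to tool coordinates, whose origin is the TCP and whose axes are the tool frame's). Camera axes: x right, y down, z forward; pixel columns grow to the right and rows downward; lengths in m; the calibration is good to about 2 mm. The wrist camera is an equidistant fisheye: a pixel r from the principal point sees the ray r / f radians off the axis. A picture is of the moment at which its call begins: read the wrist's pose just before it. There is no depth.
- workorder.close_job(): hands the job in, once; it reports no verdict.
Trained networks look in the newest picture that a camera, given by its name, has taken for a name from the list of things; names that differ only in an ending like _2 or _b are one class to them, and where a whole thing is asked for, a point or a joint stands for the part that bears it (a point fixed in the world has none). Each returns a list of dicts, best first, with "confidence" (0 to 1); they miss things now and then, are a little off and sometimes report something else, mostly with a low value. They report only what shows in the picture. A call takes as long as a camera call. They do not tell look-alikes from the thing itself.
- look_for(label, camera): "at" ([column, row] in pixels, amid what is visible of it).
- outline_of(label, camera): "region" (420x560 bool, what is visible of it) and "at" ([column, row] in pixels, amid what is visible of it).
- mark_of(label, camera): "at" ([column, row] in pixels: a listed point, or the origin of a listed thing).
The state is a dict: "t": time; "q": joint angles; "joint_velocities": joint speeds; "joint_efforts": joint torques, N m; "ee_pos": TCP position; "ee_rot": TCP orientation; "contact_force": force on the tool from outside, world axes, zero at the start; "moment": the same for the moment, N m; "finger_gap": finger opening in m.
Only numpy, scipy, OpenCV 4.12 (cv2) and the standard library are available. Lean on these libraries where they do the work, as an engineer would, in place of code of your own. Each camera call takes 0.05 s, during which the arm holds its last target.

TASK

Pick up the spanner that has a closed ring at one end and hang it by that ring on the upturned hook at the end of the rack's swing arm while the arm is still swung out. Once it is hanging freely, gently swing the arm fully home against its stop, so that the hook sits under the keeper plate with the spanner still hanging on it, at rest. Leave the other things on the bench where they are.

Things in the scene. Friction and masses are not known exactly. Their poses are not given: they have to be found in the camera images.
- ring_spanner: The spanner to hang: bare steel, 175 mm long, 10 mm thick, about 180 g, flat on the bench. Shank 14 mm wide, 30 mm or more of free bench beside it. Closed ring at its +x end, 36 mm outside, clear hole 23 mm; open jaw 30 mm wide at its -x end. Origin on the underside, middle of the shank, near the centre of mass; x along the shank to the ring, z up.
- eye (a point): Centre of the hole in the ring spanner's ring, halfway through its thickness; 75 mm from the spanner's origin along its +x and 5 mm up. Same axes as the spanner.
- hook_tip (a point): Top of the upturned hook of 8 mm steel bar at the end of the swing arm, 230 mm above the bench. x points outward along the arm, z up; turns with the arm. Below it the bar bends 29 mm down (to its centre) and runs back to the column, rising 15 mm. Ring goes over the tip from above, jaw end pointing outward (+x); let go, it swings down and hangs in the bend, jaw 60 mm above the bench.
- pivot (a point): Point on the swing arm's vertical hinge axis, level with hook_tip and 120 mm from it, at the pivot column (22 mm thick, 234 mm high; arm collar 34 mm wide, 205 to 227 mm high). Same axes as hook_tip.
- swing_arm (a joint): Swing arm angle about its vertical hinge, rad: 0 is home against the stop, hook under the keeper plate; grows to 1.5 as it swings out, clockwise seen from above. Starts swung out. Stiff hinge: the arm stays where it is left and takes 0.08 N m to turn (1 to 2 N halfway along the bar). Push against the side of the bar.
- rack: Fixed tool rack: grey base plate 100 x 250 x 12 mm, origin under the pivot column. The parked arm points along its -y. A 14 mm post 185 mm from the pivot along -y carries the keeper, a steel plate 45 mm wide, underside 244 mm and top 249 mm above the bench, 100 to 195 mm from the pivot, 14 mm over the parked hook tip: once home, the ring cannot go on or off.
- open_spanner: Bystander: a steel spanner of the same length and shank, with an open jaw at both ends and no ring. Origin underside, middle.
- v_block: Bystander: dark steel V-block 60 x 45 mm, about 40 mm high. Origin underside, centre.
- oil_can: Bystander: plain grey can, 56 mm diameter, 120 mm high. Origin underside, centre.
There are look-alikes about, which are no part of the job. What is shaped like the ring_spanner but brown or red is not meant.

How it is judged:
By the outcome, as a careful person would: the job done as asked, in the order asked, and still so for the second after the job is handed in, with the robot touching nothing.
It also fails if it takes over 62 s, if anything falls off the work surface, if the arm or the gripper's body presses on something with over 40 N, if the wrist force passes 120 N, or if a joint passes its speed limit or range.

## Working session

There is one attempt and no reset: what is moved stays moved. The work goes in short steps, Python scripts to look and compute and a shell command to move; the robot and the scene stay as the last step left them, time stands still between calls to the robot, and variables do not carry over. Pictures are saved under pics/ and viewed, and the job is handed in when it is done.

```bash
mkdir -p pics; python3 - <<'E'
from station import readout, capture
import cv2
s=readout.observe(); print(s)
for n in("scene","top"):
    c=capture(n); cv2.imwrite(f"pics/{n}0.png",c["image"][:,:,::-1]); print(n,{k:v for k,v in c.items() if k!="image"})
c=capture("wrist"); cv2.imwrite("pics/wrist0.png",c["image"][:,:,::-1]); print({k:v for k,v in c.items() if k!="image"})
E
```

```text
{'t': 0.0, 'q': array([ 1.22888432e+00,  3.59499621e-01,  1.51142459e+00, -8.35567636e-06,
        1.27249630e+00, -1.15131145e-01]), 'joint_velocities': array([-0.0021961 ,  0.00045964, -0.00012338, -0.0020455 ,  0.0005153 ,
        0.00054358]), 'joint_efforts': array([-2.08731850e-03, -5.15372300e+01, -2.70726585e+01,  6.72250497e-02,
        3.50284623e-02, -1.31726656e-04]), 'ee_pos': array([0.13470142, 0.58397741, 0.22181579]), 'ee_rot': array([-3.14139060e+00,  1.81667694e-03,  1.34401811e+00]), 'contact_force': array([ 0.57408897, -0.34262274,  0.62275639]), 'moment': array([-0.02180715, -0.00278904, -0.01454458]), 'finger_gap': 0.08785584716693892}
scene {'fx': 411.3441235811558, 'fy': 411.3441235811558, 'cx': 276.3541742647149, 'cy': 207.2296895337569, 'rvec': array([ 2.23209608,  0.86194109, -0.34979328]), 'tvec': array([-0.28022398, -0.14428358,  1.50154706])}
top {'fx': 389.0539698170876, 'fy': 389.0539698170876, 'cx': 280.55299062049005, 'cy': 210.91726144624516, 'rvec': array([ 2.14730501, -2.13444281,  0.12509599]), 'tvec': array([-0.0696369 ,  0.46308857,  1.10003985])}
{'fx': 325.19226210127806, 'fy': 325.19226210127806, 'cx': 284.05102197732765, 'cy': 210.15068019476257, 'T_tool_cam': array([[ 9.99999875e-01, -3.37113138e-04,  3.69008585e-04,
         7.56625704e-04],
       [ 2.36141960e-04,  9.69361564e-01,  2.45638155e-01,
        -6.64643919e-02],
       [-4.40510588e-04, -2.45638038e-01,  9.69361522e-01,
        -1.62353950e-01],
       [ 0.00000000e+00,  0.00000000e+00,  0.00000000e+00,
         1.00000000e+00]])}
```

View pics/scene0.png

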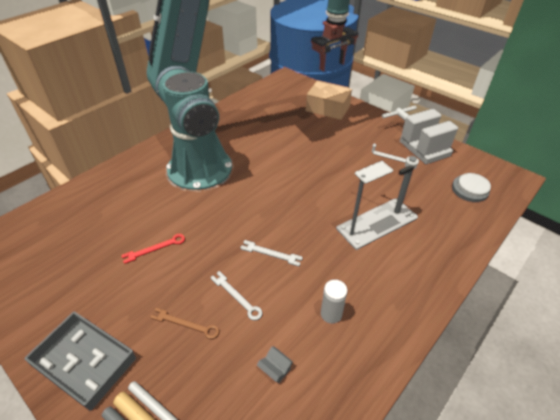

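View pics/top0.png

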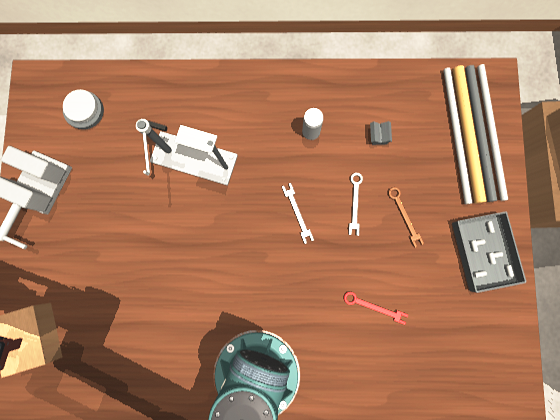

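View pics/wrist0.png

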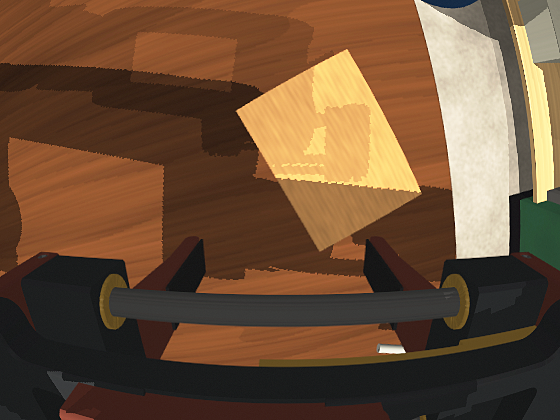

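```bash
cat > h.py <<'E'
import numpy as np,cv2
from station import *
from scipy.spatial.transform import Rotation as R
def ray(c,uv):
    Rm=cv2.Rodrigues(np.array(c["rvec"]))[0]; o=-Rm.T@np.array(c["tvec"])
    d=Rm.T@np.array([(uv[0]-c["cx"])/c["fx"],(uv[1]-c["cy"])/c["fy"],1]); return o,d
def onz(c,uv,z):
    o,d=ray(c,uv); return o+d*(z-o[2])/d[2]
def proj(c,p):
    Rm=cv2.Rodrigues(np.array(c["rvec"]))[0]; q=Rm@np.array(p)+np.array(c["tvec"]); return np.array([c["fx"]*q[0]/q[2]+c["cx"],c["fy"]*q[1]/q[2]+c["cy"]])
E
python3 - <<'E'
from h import *
for n in("scene","top"):
    c=capture(n); im=c["image"][:,:,::-1]
    crop=im[90:260,320:480] if n=="scene" else im[100:200,110:250]
    cv2.imwrite(f"pics/{n}1.png",cv2.resize(crop,None,fx=4.5 if n=="top" else 3.5,fy=4.5 if n=="top" else 3.5,interpolation=cv2.INTER_CUBIC))
    for l,z in (("ring_spanner",0),("eye",.005),("hook_tip",.23),("pivot",.23),("rack",0),("open_spanner",0),("v_block",0),("oil_can",0)):
        for r in mark_of(l,n): print(n,l,np.round(r["at"],1),round(r["confidence"],2),np.round(onz(c,r["at"],z),4))
E
```

```text
scene ring_spanner [233.7 295.5] 0.68 [ 0.4839 -0.2903  0.    ]
scene ring_spanner [189.3 322.7] 0.66 [ 0.458  -0.4241  0.    ]
scene ring_spanner [155.1 249.3] 0.65 [ 0.1928 -0.3377  0.    ]
scene eye [254.1 314.2] 0.93 [ 0.5672 -0.2956  0.005 ]
scene eye [208.5 332. ] 0.89 [ 0.5169 -0.4093  0.005 ]
scene eye [177.4 240.4] 0.78 [ 0.2186 -0.273   0.005 ]
scene hook_tip [374.8 141.9] 0.47 [0.5284 0.2722 0.23  ]
scene pivot [411.9 159.3] 0.49 [0.6518 0.2731 0.23  ]
scene rack [397.3 214.5] 0.96 [0.6565 0.279  0.    ]
scene open_spanner [274.3 255.9] 0.88 [ 0.4744 -0.1154  0.    ]
scene v_block [274.6 367.6] 0.66 [ 0.7011 -0.3628  0.    ]
scene oil_can [332.1 313.4] 0.57 [ 0.7157 -0.1536  0.    ]
top ring_spanner [356.1 202.1] 0.91 [ 0.4954 -0.2916  0.    ]
top ring_spanner [402.9 215.9] 0.87 [ 0.4546 -0.429   0.    ]
top ring_spanner [373.3 310.4] 0.58 [ 0.1805 -0.3348  0.    ]
top eye [398.9 193.4] 0.81 [ 0.5213 -0.4181  0.005 ]
top eye [348.3 295.5] 0.71 [ 0.2222 -0.2632  0.005 ]
top eye [352.6 177.5] 0.69 [ 0.5693 -0.2817  0.005 ]
top hook_tip [142.5 172. ] 0.55 [0.5305 0.2669 0.23  ]
top pivot [142.7 122. ] 0.67 [0.6578 0.2736 0.23  ]
top rack [165.3 151. ] 0.66 [0.6519 0.2893 0.    ]
top open_spanner [298.1 212.1] 0.8 [ 0.4645 -0.1186  0.    ]
top open_spanner [376.4 133.1] 0.69 [ 0.7093 -0.3575  0.    ]
top v_block [379.8 134. ] 0.82 [ 0.7065 -0.3678  0.    ]
top v_block [169.1 151.1] 0.15 [0.6516 0.2775 0.    ]
top oil_can [308.6 132. ] 0.9 [ 0.7127 -0.1505  0.    ]
```

```bash
ls pics
```

```text
scene0.png
scene1.png
top0.png
top1.png
wrist0.png
```

View pics/scene1.png

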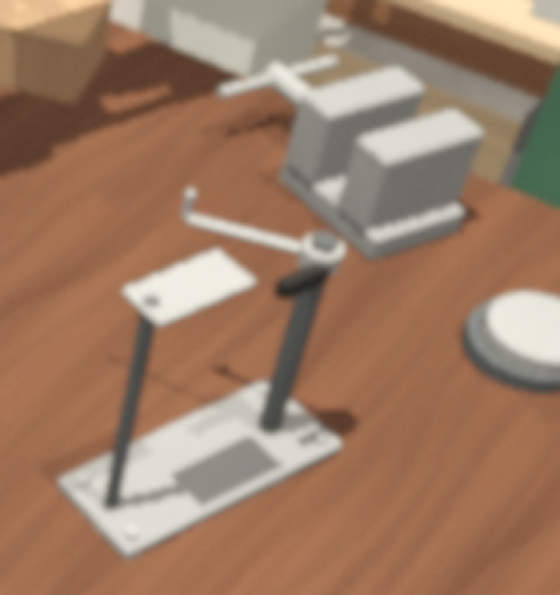

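View pics/top1.png

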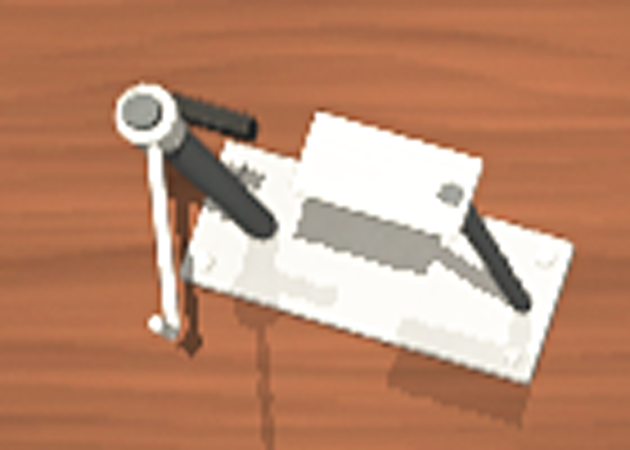

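```bash
python3 - <<'E'
from h import *
s=capture("scene");t=capture("top")
def tri(a,b):
    P=[]
    for c in(s,t):
        K=np.array([[c["fx"],0,c["cx"]],[0,c["fy"],c["cy"]],[0,0,1]]);P.append(K@np.c_[cv2.Rodrigues(np.array(c["rvec"]))[0],c["tvec"]])
    X=cv2.triangulatePoints(P[0],P[1],np.array(a,float).reshape(2,1),np.array(b,float).reshape(2,1));return (X[:3]/X[3]).ravel()
print("tip",tri((374.3,144.3),(144.4,171.8)),onz(s,(374.3,144.3),.227),onz(t,(144.4,171.8),.228))
print("piv",tri((412.9,159.4),(141,124.4)),onz(s,(412.9,159.4),.234),onz(t,(141,124.4),.234))
a=onz(t,(226.7,167.8),.012);b=onz(t,(168.9,150.7),.012);print("post,col",a,b,np.linalg.norm(a-b),np.degrees(np.arctan2(*(a-b)[1::-1])))
# rack plate corners from top crop
for p in((225,143),(572,243),(528,382),(185,283)): print(onz(t,(110+p[0]/4.5,100+p[1]/4.5),.012)[:2])
for nm,c in(("scene",s),("top",t)):
    m=[o for o in outline_of("ring_spanner",nm)]
    for o in m:
        r=o["region"]; ys,xs=np.nonzero(r); col=c["image"][r].mean(0); 
        pts=np.array([onz(c,(x,y),.01)[:2] for x,y in zip(xs,ys)]); mu=pts.mean(0); w,v=np.linalg.eigh(np.cov(pts.T)); d=v[:,1]; 
        if d[0]<0:d=-d
        pr=(pts-mu)@d; print(nm,round(o["confidence"],2),col.round(),mu,np.degrees(np.arctan2(d[1],d[0])),pr.min(),pr.max(), mu+d*(pr.max()+pr.min())/2)
x=t["image"][160:260,270:430,::-1]; cv2.imwrite("pics/top2.png",cv2.resize(x,None,fx=5,fy=5,interpolation=cv2.INTER_CUBIC))
E
```

```text
tip [0.53202601 0.26367361 0.22749279] [0.53195163 0.26487124 0.227     ] [0.53145474 0.26305553 0.228     ]
piv [0.65274288 0.27880284 0.22674037] [0.6559555  0.26952731 0.234     ] [0.65005065 0.27591051 0.234     ]
post,col [0.59645901 0.09672333 0.012     ] [0.64932715 0.2743486  0.012     ] 0.18532613132363246 -106.57503876067197
[0.70905192 0.30457007]
[0.6393242  0.06626278]
[0.54403452 0.09343976]
[0.61117066 0.32677705]
scene 0.8 [215. 208. 197.] [ 0.49941749 -0.290664  ] -4.055110692056166 -0.09761825245406576 0.08969441437754822 [ 0.49546549 -0.29038383]
scene 0.76 [169. 115.  79.] [ 0.4571278 -0.4354042] 23.304767091486294 -0.09359577820353127 0.09421730477424765 [ 0.45741321 -0.43528125]
scene 0.59 [212.  89.  78.] [ 0.19227175 -0.34703229] 69.66117186143786 -0.08610625496597916 0.09884908725728608 [ 0.19448627 -0.34105811]
top 0.95 [251. 132. 122.] [ 0.18345819 -0.35720943] 69.32259725705462 -0.06987610983800749 0.11347401008441942 [ 0.19115553 -0.3368147 ]
top 0.56 [234. 230. 225.] [ 0.49157902 -0.28594907] -3.842067291204721 -0.09201536063482078 0.09376774851830844 [ 0.49245324 -0.28600778]
```

View pics/top2.png

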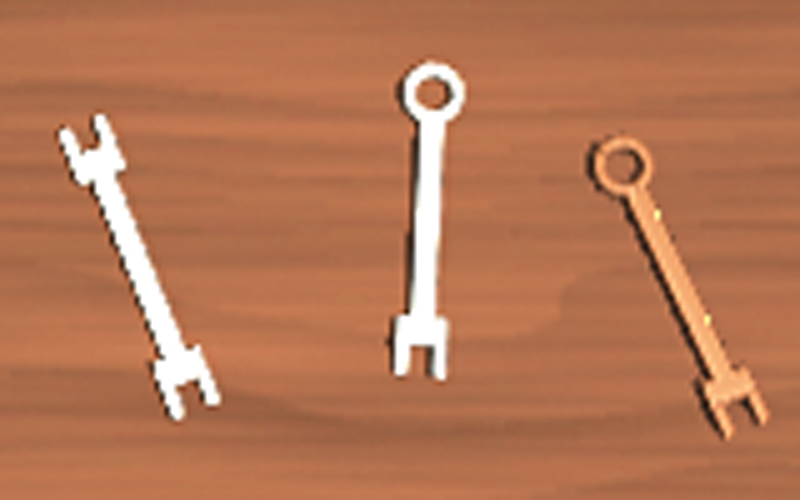

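```bash
cat >> h.py <<'E'
def Rt(yaw,tilt=0):
    """tool: down, x at yaw deg (horizontal), tilted: fingers point forward (tool +y side) by tilt deg"""
    y=np.radians(yaw);b=R.from_euler('xyz',[np.pi,0,y])
    return b*R.from_rotvec([np.radians(tilt),0,0])
def cur():
    s=readout.observe();return s,np.array(s["ee_pos"]),R.from_euler('xyz',s["ee_rot"])
def delta(p,Rg):
    s,p0,R0=cur();d=R0.inv().apply(np.array(p)-p0)/.04
    print("t",round(s["t"],2),"pos",d.round(3),"dr",np.degrees((R0.inv()*Rg).as_rotvec()).round(2))
E
python3 - <<'E'
from h import *
print(Rt(90,10).as_matrix().round(2))
delta([.45,.15,.32],Rt(86)); delta([.475,-.288,.20],Rt(86))
E
```

```text
[[ 0.    0.98 -0.17]
 [ 1.   -0.    0.  ]
 [ 0.   -0.17 -0.98]]
t 1.25 pos [-8.816 10.119 -2.434] dr [-0.  0. -9.]
t 1.25 pos [-19.345  13.19    0.567] dr [-0.  0. -9.]
```

```bash
sed -i 's/\[np.radians(tilt),0,0\]/[-np.radians(tilt),0,0]/' h.py; python3 -m pendant '{"delta_pos":[[-8.8,10.1,-2.4],[-8.8,10.1,-2.4],[-8.8,10.1,-2.4],[-8.8,10.1,-2.4],[-8.8,10.1,-2.4],[-8.8,10.1,-2.4],[-8.8,10.1,-2.4],[-8.8,10.1,-2.4],[-8.8,10.1,-2.4],[-8.8,10.1,-2.4],[-8.8,10.1,-2.4],[-19.35,13.2,0.55],[-19.35,13.2,0.55],[-19.35,13.2,0.55],[-19.35,13.2,0.55],[-19.35,13.2,0.55],[-19.35,13.2,0.55],[-19.35,13.2,0.55],[-19.35,13.2,0.55],[-19.35,13.2,0.55]],"dr":[[0,0,-9],[0,0,-9],[0,0,-9],[0,0,-9],[0,0,-9],[0,0,-9],[0,0,-9],[0,0,-9],[0,0,-9],[0,0,-9],[0,0,-9],[0,0,-9],[0,0,-9],[0,0,-9],[0,0,-9],[0,0,-9],[0,0,-9],[0,0,-9],[0,0,-9],[0,0,-9]],"grip":[1,1,1,1,1,1,1,1,1,1,1,1,1,1,1,1,1,1,1,1]}' 40
python3 - <<'E'
from h import *
delta([.475,-.288,.20],Rt(86))
E
```

```text
t: 3.25
ee_pos: [0.4749, -0.2852, 0.2017]
ee_rot: [3.141, 0.0, 1.501]
contact_force: [1.0, 0.8, -0.3]
finger_gap: 0.088
t 3.25 pos [-0.068  0.008  0.043] dr [ 0.03  0.01 -0.02]
```

```bash
python3 - <<'E'
from h import *
s,p,Rm=cur()
c=capture("wrist"); im=c["image"]; cv2.imwrite("pics/wrist1.png",im[:,:,::-1])
T=np.array(c["T_tool_cam"])
def w(uv,z):
    d=np.array([uv[0]-c["cx"],uv[1]-c["cy"]]);r=np.hypot(*d);th=r/c["fx"];d=d/r
    v=np.array([np.sin(th)*d[0],np.sin(th)*d[1],np.cos(th)])
    o=p+Rm.apply(T[:3,3]);v=Rm.apply(T[:3,:3]@v);return o+v*(z-o[2])/v[2]
for l,z in(("ring_spanner",0),("eye",.005)):
    for r in mark_of(l,"wrist"):print(l,r["at"],r["confidence"],w(r["at"],z))
for o in outline_of("ring_spanner","wrist"):
    r=o["region"];ys,xs=np.nonzero(r);pts=np.array([w((x,y),.01)[:2] for x,y in zip(xs,ys)])
    (cx,cy),(a,b),an=cv2.minAreaRect(pts.astype(np.float32)*1000);print(cx,cy,a,b,an,o["confidence"],im[r].mean(0))
E
```

```text
ring_spanner [281.5, 203.2] 0.97 [ 0.49244863 -0.28861815  0.        ]
ring_spanner [160.9, 180.4] 0.57 [ 4.54209161e-01 -4.29647714e-01  5.55111512e-17]
eye [190.4, 235.2] 0.95 [ 0.52260378 -0.40029164  0.005     ]
eye [286.8, 261.7] 0.63 [ 0.56336447 -0.28737719  0.005     ]
448.1906433105469 -430.3056945800781 176.2227325439453 35.839630126953125 22.531993865966797 0.91 [167.36332518 100.83716381  51.43765281]
489.8236389160156 -286.7226867675781 33.246299743652344 185.76522827148438 86.83662414550781 0.56 [224.72205307 223.47933884 213.44541105]
```

View pics/wrist1.png

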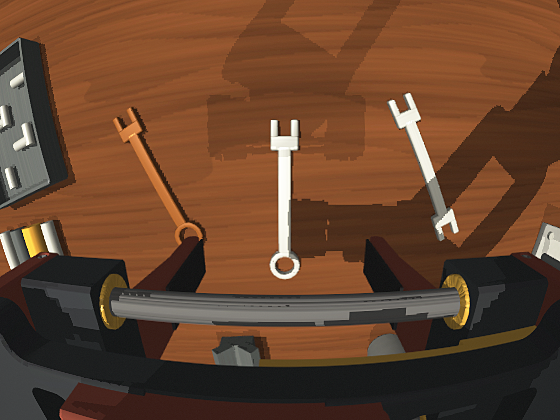

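```bash
cat >> h.py <<'E'
def wp(c,p,Rm,uv,z):
    T=np.array(c["T_tool_cam"])
    d=np.array([uv[0]-c["cx"],uv[1]-c["cy"]]);r=np.hypot(*d);th=r/c["fx"];d=d/max(r,1e-9)
    v=np.array([np.sin(th)*d[0],np.sin(th)*d[1],np.cos(th)])
    o=p+Rm.apply(T[:3,3]);v=Rm.apply(T[:3,:3]@v);return o+v*(z-o[2])/v[2]
E
python3 - <<'E'
from h import *
s,p,Rm=cur();c=capture("wrist")
e=wp(c,p,Rm,(285.3,264),.008);j=wp(c,p,Rm,(285,121),.008);m=wp(c,p,Rm,(285.3,230),.01);print(e,j,np.linalg.norm(e-j),np.degrees(np.arctan2(*(e-j)[1::-1])),m)
delta([.487,-.287,.06],Rt(86)); delta([.487,-.287,.004],Rt(86))
E
```

```text
[ 0.56418047 -0.28762356  0.008     ] [ 0.39912335 -0.27611656  0.008     ] 0.16545774347840356 -3.9879390246799353 [ 0.52109998 -0.28456317  0.01      ]
t 3.5 pos [-0.091  0.318  3.548] dr [-0.04 -0.05 -0.05]
t 3.5 pos [-0.092  0.319  4.948] dr [-0.04 -0.05 -0.05]
```

```bash
python3 -m pendant '{"delta_pos":[[-0.16,0.33,3.5],[-0.16,0.33,3.5],[-0.16,0.33,3.5],[-0.16,0.33,3.5],[-0.16,0.33,4.4],[-0.16,0.33,4.8],[-0.16,0.33,4.97],[-0.16,0.33,4.97]],"dr":[[0,0,0],[0,0,0],[0,0,0],[0,0,0],[0,0,0],[0,0,0],[0,0,0],[0,0,0]],"grip":[0.2,0.2,0.2,0.2,0.2,0.2,0.2,0.2]}' 40
python3 - <<'E'
from h import *
delta([.489,-.284,.003],Rt(86))
E
```

```text
t: 4.3
ee_pos: [0.4884, -0.29, 0.0046]
ee_rot: [3.141, 0.0, 1.502]
contact_force: [0.2, -0.5, -0.2]
finger_gap: 0.0528
t 4.3 pos [0.15  0.005 0.039] dr [0.04 0.03 0.06]
```

```bash
python3 -m pendant '{"delta_pos":[[0.15,0,0.03],[0.15,0,0.03],[0.15,0,0.03],[0.15,0,0.03],[0.15,0,0.03],[0.15,0,0.03],[0.15,0,0.03],[0.15,0,-1],[0.15,0,-2]],"dr":[[0,0,0],[0,0,0],[0,0,0],[0,0,0],[0,0,0],[0,0,0],[0,0,0],[0,0,0],[0,0,0]],"grip":[0.2,-1,-1,-1,-1,-1,-1,-1,-1]}' 45
python3 - <<'E'
from h import *
s,p,Rm=cur();print(p,s["finger_gap"],s["contact_force"])
c=capture("wrist");cv2.imwrite("pics/wrist2.png",c["image"][:,:,::-1])
E
```

```text
t: 5.2
ee_pos: [0.4867, -0.2835, 0.0827]
ee_rot: [-3.138, -0.002, 1.501]
contact_force: [1.1, -1.2, -1.0]
finger_gap: 0.0135
[ 0.48671463 -0.28345707  0.082672  ] 0.01354680873739493 [ 1.05119265 -1.20656104 -1.04435465]
```

View pics/wrist2.png

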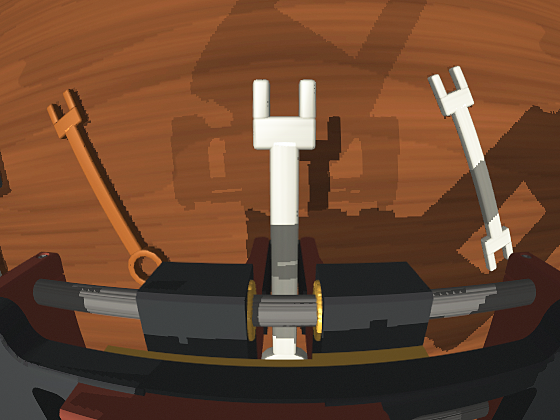

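```bash
python3 - <<'E'
from h import *
s,p,Rm=cur();c=capture("wrist")
for uv in((262,80),(306,80),(254,118),(315,118),(284,341)): print(uv,Rm.inv().apply(wp(c,p,Rm,uv,p[2]+.007)-p).round(4))
for n in("scene","top"):
    c=capture(n)
    cv2.imwrite(f"pics/{n}3.png",cv2.resize(c["image"][150:350,180:380,::-1] if n=="scene" else c["image"][130:280,270:420,::-1],None,fx=3.5,fy=3.5,interpolation=cv2.INTER_CUBIC))
    for r in mark_of("eye",n): print(n,r["at"],r["confidence"],onz(c,r["at"],p[2]+.002))
E
```

```text
(262, 80) [-0.0096 -0.0902 -0.0074]
(306, 80) [ 0.0111 -0.0902 -0.0075]
(254, 118) [-0.0134 -0.0719 -0.0073]
(315, 118) [ 0.0154 -0.0719 -0.0074]
(284, 341) [ 0.0007  0.0521 -0.0067]
scene [207.1, 331.2] 0.95 [ 0.55475388 -0.43353342  0.09156341]
scene [177.3, 238.7] 0.88 [ 0.28199468 -0.30491746  0.09156341]
scene [253.2, 296.6] 0.79 [ 0.56884173 -0.29595721  0.09156341]
```

View pics/top3.png

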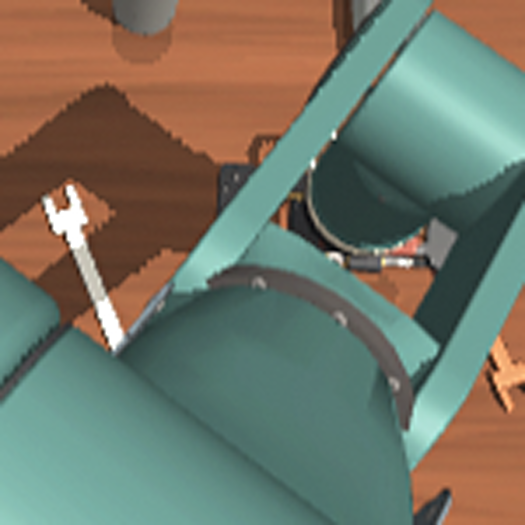

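View pics/scene3.png

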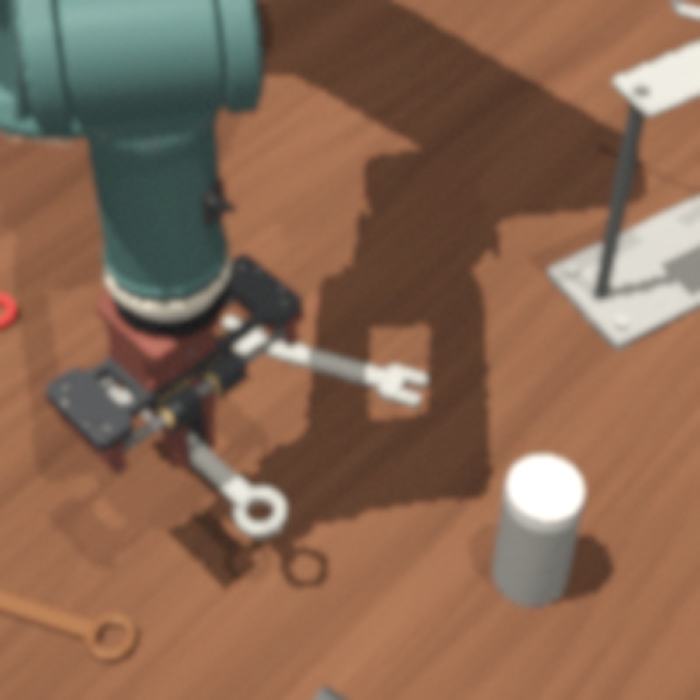

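```bash
cat >> h.py <<'E'
EYE=np.array([.0005,.070,-.002])
def eyeat(e,yaw,tilt=0):
    Rg=Rt(yaw,tilt); tc=np.array(e)-Rg.apply(EYE); print("tcp",tc.round(4),end=' '); delta(tc,Rg)
E
python3 - <<'E'
from h import *
eyeat([.50,.0,.31],91); eyeat([.532,.264,.275],95.4)
E
```

```text
tcp [ 0.43   -0.0017  0.308 ] t 5.5 pos [ 6.939 -1.927 -5.635] dr [-0.11 -0.08 -5.  ]
tcp [0.4624 0.2569 0.273 ] t 5.5 pos [13.445 -1.57  -4.753] dr [-0.11 -0.08 -9.4 ]
```

```bash
python3 -m pendant '{"delta_pos":[[0,0,-2],[0.5,-0.5,-4],[6.9,-1.9,-5.6],[6.9,-1.9,-5.6],[6.9,-1.9,-5.6],[6.9,-1.9,-5.6],[6.9,-1.9,-5.6],[6.9,-1.9,-5.6],[6.9,-1.9,-5.6],[6.9,-1.9,-5.6],[13.45,-1.57,-4.75],[13.45,-1.57,-4.75],[13.45,-1.57,-4.75],[13.45,-1.57,-4.75],[13.45,-1.57,-4.75],[13.45,-1.57,-4.75],[13.45,-1.57,-4.75],[13.45,-1.57,-4.75],[13.45,-1.57,-4.75]],"dr":[[0,0,0],[0,0,0],[0,0,-5],[0,0,-5],[0,0,-5],[0,0,-5],[0,0,-5],[0,0,-5],[0,0,-5],[0,0,-5],[0,0,-9.4],[0,0,-9.4],[0,0,-9.4],[0,0,-9.4],[0,0,-9.4],[0,0,-9.4],[0,0,-9.4],[0,0,-9.4],[0,0,-9.4]],"grip":[-1,-1,-1,-1,-1,-1,-1,-1,-1,-1,-1,-1,-1,-1,-1,-1,-1,-1,-1]}' 45
python3 - <<'E'
from h import *
eyeat([.532,.264,.275],95.4)
s,p,Rm=cur()
E=p+Rm.apply(EYE);tip=np.array([.532,.264,.23])
for n,(a,b,w,h) in(("scene",(330,90,110,90)),("top",(90,110,130,110))):
    c=capture(n); x=c["image"][b:b+h,a:a+w,::-1]; cv2.imwrite(f"pics/{n}4.png",cv2.resize(x,None,fx=6,fy=6,interpolation=cv2.INTER_CUBIC)); print(n,"eye px",proj(c,E),"tip px",proj(c,tip), "crop",(proj(c,E)-[a,b])*6,(proj(c,tip)-[a,b])*6)
    for r in mark_of("eye",n): print(r)
s,p,Rm=cur()
c=capture("wrist");cv2.imwrite("pics/wrist4.png",c["image"][:,:,::-1])
E
```

```text
t: 7.4
ee_pos: [0.4631, 0.2545, 0.2728]
ee_rot: [-3.141, 0.001, 1.663]
contact_force: [1.0, -0.2, -1.9]
finger_gap: 0.0135
tcp [0.4624 0.2569 0.273 ] t 7.4 pos [ 0.061 -0.014 -0.005] dr [-0.06  0.07 -0.11]
scene eye px [376.74565647 131.59445547] tip px [374.32708735 143.62145085] crop [280.4739388  249.56673283] [265.96252411 321.72870512]
{'at': [209.3, 327.9], 'confidence': 0.92}
{'at': [177.7, 238.8], 'confidence': 0.7}
{'at': [376.8, 134.3], 'confidence': 0.63}
top eye px [137.74373767 166.50009826] tip px [143.7284871  171.38753119] crop [286.46242601 339.00058953] [322.37092259 368.32518712]
{'at': [396.7, 194.5], 'confidence': 0.88}
{'at': [136.0, 162.5], 'confidence': 0.78}
{'at': [350.6, 296.0], 'confidence': 0.74}
```

View pics/scene4.png

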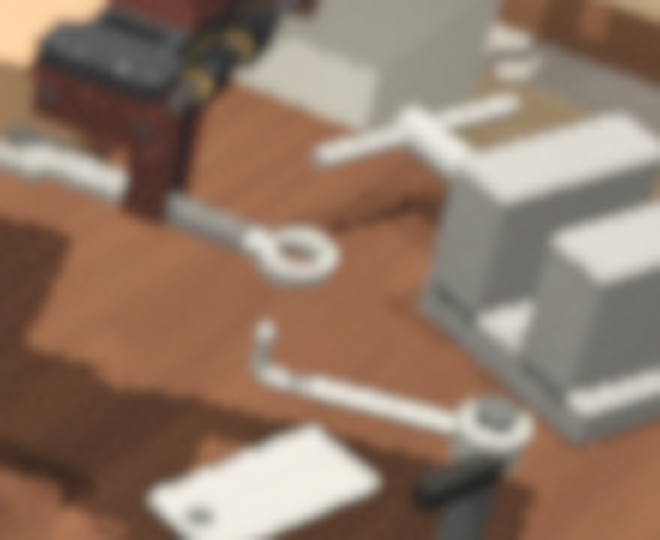

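View pics/top4.png

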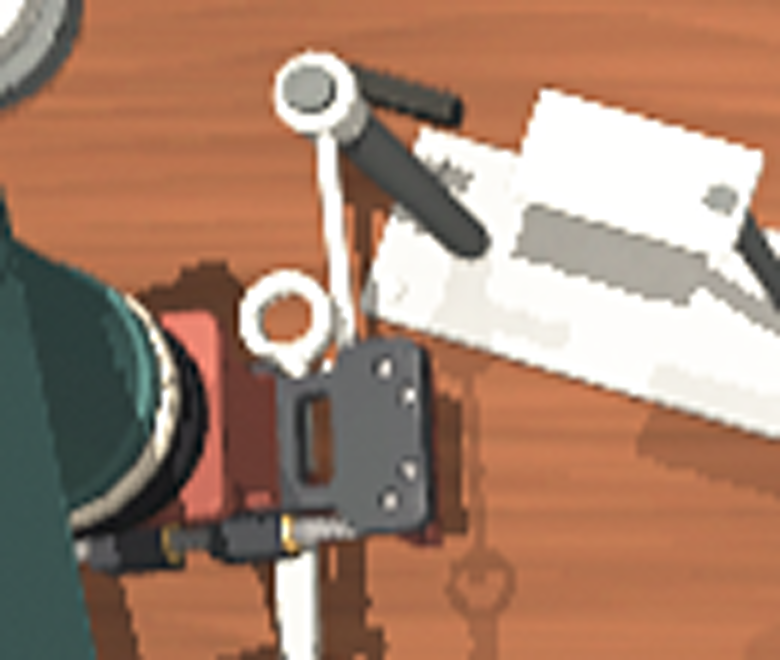

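View pics/wrist4.png

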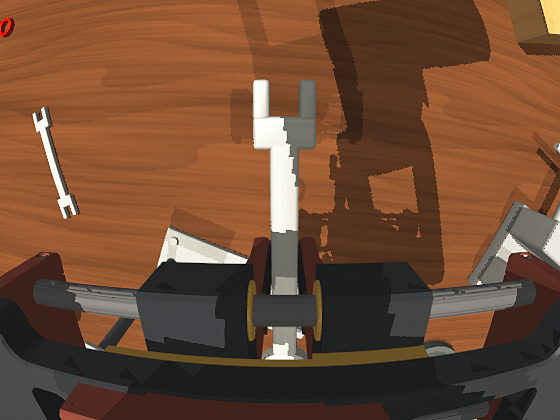

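```bash
cat >> h.py <<'E'
def tri(s,t,a,b):
    P=[]
    for c in(s,t):
        K=np.array([[c["fx"],0,c["cx"]],[0,c["fy"],c["cy"]],[0,0,1]]);P.append(K@np.c_[cv2.Rodrigues(np.array(c["rvec"]))[0],c["tvec"]])
    X=cv2.triangulatePoints(P[0],P[1],np.array(a,float).reshape(2,1),np.array(b,float).reshape(2,1));return (X[:3]/X[3]).ravel()
E
python3 - <<'E'
from h import *
s=capture("scene");t=capture("top");_,p,Rm=cur()
e=tri(s,t,(379.5,132.5),(137.75,163));print(e,Rm.inv().apply(e-p))
print(onz(t,(137.75,163),.2775)-p)
# tip now in scene4 crop (265,330) 
print(tri(s,t,(330+265/6,90+330/6),(144.4,171.8)),onz(s,(330+265/6,90+330/6),.227))
E
```

```text
[0.54130549 0.2620227  0.27520155] [-0.00150446  0.07836843 -0.00162036]
[0.07728819 0.00465571 0.0039574 ]
[0.53224313 0.26428539 0.22487322] [0.53354426 0.26166391 0.227     ]
```

```bash
sed -i 's/^EYE=.*/EYE=np.array([-.001,.0775,-.002])/' h.py; python3 - <<'E'
from h import *
for z in (.26,.222): eyeat([.532,.2635,z],95.4)
E
```

```text
tcp [0.4547 0.2572 0.258 ] t 7.75 pos [ 0.045 -0.207  0.388] dr [ 0.03  0.   -0.04]
tcp [0.4547 0.2572 0.22  ] t 7.75 pos [ 0.045 -0.207  1.338] dr [ 0.03  0.   -0.04]
```

```bash
python3 -m pendant '{"delta_pos":[[0.05,-0.2,0.3],[0.05,-0.2,0.6],[0.05,-0.2,0.76],[0.05,-0.2,0.76]],"dr":[[0,0,0],[0,0,0],[0,0,0],[0,0,0]],"grip":[-1,-1,-1,-1]}' 45
python3 - <<'E'
from h import *
s,p,Rm=cur();E=p+Rm.apply(EYE);print(E)
for n,(a,b,w,h) in(("scene",(340,110,80,65)),("top",(100,120,80,65))):
    c=capture(n); x=c["image"][b:b+h,a:a+w,::-1]; cv2.imwrite(f"pics/{n}5.png",cv2.resize(x,None,fx=8,fy=8,interpolation=cv2.INTER_CUBIC)); print((proj(c,E)-[a,b])*8,(proj(c,[.532,.2635,.23])-[a,b])*8)
eyeat([.532,.2635,.222],95.4)
E
```

```text
t: 8.15
ee_pos: [0.4543, 0.2575, 0.2416]
ee_rot: [-3.139, 0.001, 1.665]
contact_force: [-0.5, 0.5, -1.1]
finger_gap: 0.0134
[0.53154028 0.26384412 0.24347449]
[279.60304483 239.05820496] [273.88153998 269.57163209]
[333.77455727 401.96975084] [351.45303364 411.10429822]
tcp [0.4547 0.2572 0.22  ] t 8.25 pos [-0.017 -0.011  0.57 ] dr [-0.01  0.01  0.01]
```

View pics/scene5.png

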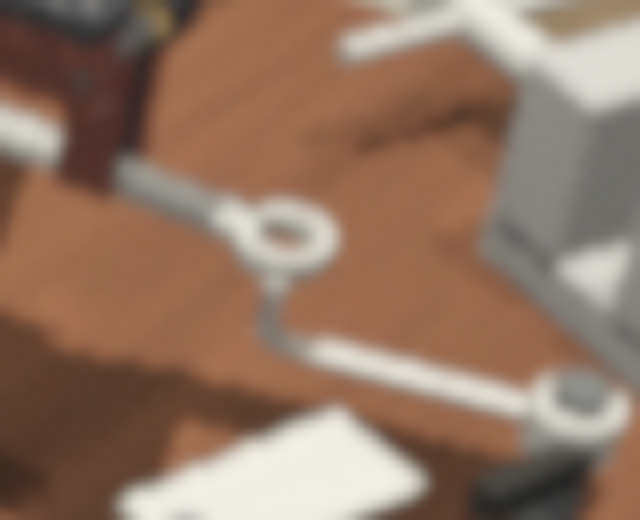

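View pics/top5.png

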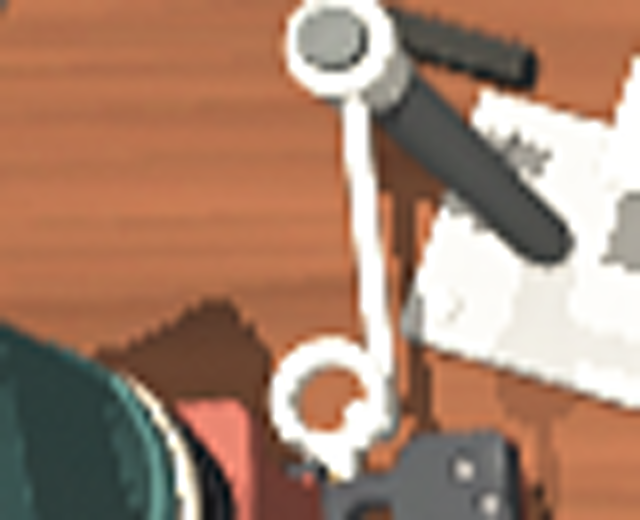

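```bash
python3 -m pendant '{"delta_pos":[[-0.04,-0.04,0],[-0.04,-0.04,0.15],[-0.04,-0.04,0.3],[-0.04,-0.04,0.45],[-0.04,-0.04,0.55],[-0.04,-0.04,0.55]],"dr":[[0,0,0],[0,0,0],[0,0,0],[0,0,0],[0,0,0],[0,0,0]],"grip":[-1,-1,-1,-1,-1,-1]}' 45
python3 - <<'E'
from h import *
s,p,Rm=cur();E=p+Rm.apply(EYE);print(E)
for n,(a,b,w,h) in(("scene",(340,110,80,65)),("top",(100,120,80,65))):
    c=capture(n); x=c["image"][b:b+h,a:a+w,::-1]; cv2.imwrite(f"pics/{n}6.png",cv2.resize(x,None,fx=8,fy=8,interpolation=cv2.INTER_CUBIC))
for z,tl in((.222,10),(.221,25),(.218,40)): eyeat(E+[0,0,z-E[2]],95.4,tl)
E
```

```text
t: 8.85
ee_pos: [0.4529, 0.2559, 0.22]
ee_rot: [-3.14, 0.001, 1.665]
contact_force: [-0.9, 0.2, -2.4]
finger_gap: 0.0135
[0.53013581 0.26222037 0.22183488]
tcp [0.4544 0.2561 0.2066] t 8.95 pos [-0.004  0.025  0.353] dr [-1.002e+01  1.000e-02  1.000e-02]
tcp [0.461  0.2567 0.1864] t 8.95 pos [-0.004  0.19   0.856] dr [-2.502e+01  1.000e-02  1.000e-02]
tcp [0.4722 0.2577 0.1667] t 8.95 pos [-0.004  0.473  1.351] dr [-4.002e+01  1.000e-02  1.000e-02]
```

View pics/scene6.png

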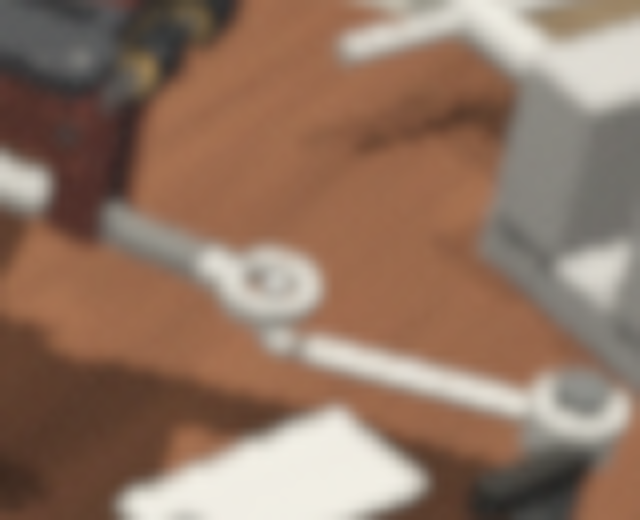

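View pics/top6.png

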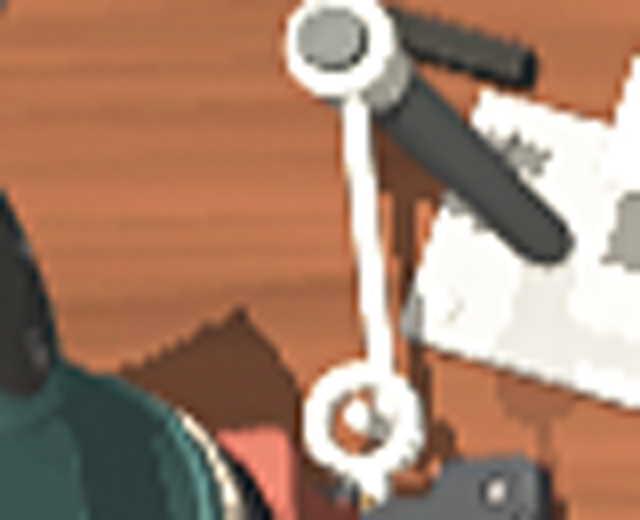

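```bash
python3 - <<'E'
from h import *
s,p,Rm=cur();E=p+Rm.apply(EYE)
for z,tl in((.222,8),(.222,16),(.220,24),(.216,32),(.212,35)): eyeat(E+[0,0,z-E[2]],95.4,tl)
E
```

```text
tcp [0.4544 0.2562 0.2092] t 8.95 pos [0.    0.026 0.286] dr [-8.02  0.01  0.01]
tcp [0.4569 0.2565 0.1987] t 8.95 pos [0.    0.089 0.549] dr [-1.602e+01  1.000e-02  1.000e-02]
tcp [0.4609 0.2568 0.1867] t 8.95 pos [0.    0.188 0.851] dr [-2.402e+01  1.000e-02  1.000e-02]
tcp [0.4662 0.2573 0.1732] t 8.95 pos [0.    0.321 1.186] dr [-3.202e+01  1.000e-02  1.000e-02]
tcp [0.4685 0.2576 0.1659] t 8.95 pos [0.    0.38  1.369] dr [-3.502e+01  1.000e-02  1.000e-02]
```

```bash
python3 -m pendant '{"delta_pos":[[0,0.01,0.14],[0,0.026,0.286],[0,0.05,0.42],[0,0.09,0.55],[0,0.14,0.7],[0,0.19,0.85],[0,0.26,1.03],[0,0.32,1.19],[0,0.38,1.37],[0,0.38,1.37]],"dr":[[-4,0,0],[-8,0,0],[-12,0,0],[-16,0,0],[-20,0,0],[-24,0,0],[-28,0,0],[-32,0,0],[-35,0,0],[-35,0,0]],"grip":[-1,-1,-1,-1,-1,-1,-1,-1,-1,-1]}' 45
python3 - <<'E'
from h import *
s,p,Rm=cur();E=p+Rm.apply(EYE);print(E)
for n,(a,b,w,h) in(("scene",(340,110,80,65)),("top",(100,120,80,65))):
    c=capture(n); x=c["image"][b:b+h,a:a+w,::-1]; cv2.imwrite(f"pics/{n}7.png",cv2.resize(x,None,fx=8,fy=8,interpolation=cv2.INTER_CUBIC))
E
```

```text
t: 9.95
ee_pos: [0.4673, 0.2572, 0.1651]
ee_rot: [2.531, 0.001, 1.666]
contact_force: [-0.1, -0.9, -1.6]
finger_gap: 0.0138
[0.52946366 0.26224258 0.21114869]
```

View pics/scene7.png

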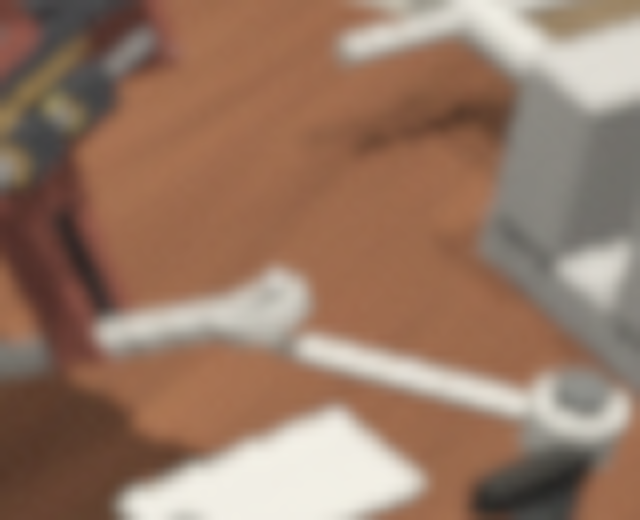

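View pics/top7.png

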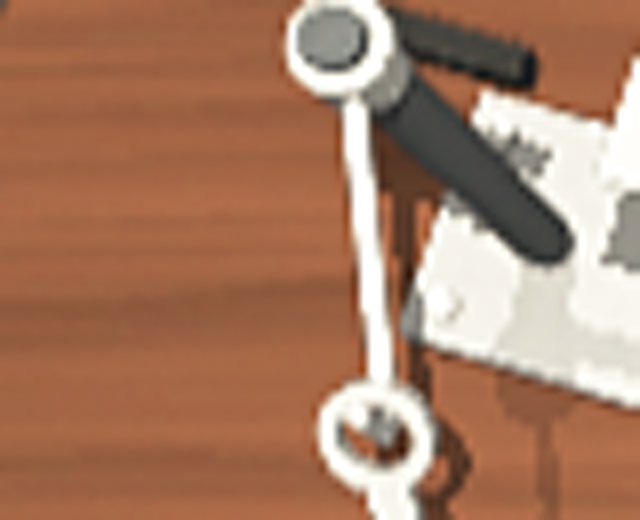

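```bash
python3 -m pendant '{"delta_pos":[[0,0.03,0.02],[0,0.06,0.045],[0,0.06,0.045],[0,0.06,0.045],[0,0.06,0.045],[0,0.06,0.045],[0,0.06,0.045],[0,0.06,0.045],[0,0.06,0.045],[0,0.06,0.045],[0,0.06,0.045]],"dr":[[0,0,0],[0,0,0],[0,0,0],[0,0,0],[0,0,0],[0,0,0],[0,0,0],[0,0,0],[0,0,0],[0,0,0],[0,0,0]],"grip":[-1,-1,-1,0.3,0.3,0.3,0.3,0.3,0.3,0.3,0.3]}' 45
python3 - <<'E'
from h import *
for n,(a,b,w,h) in(("scene",(320,90,110,100)),("top",(100,120,80,65))):
    c=capture(n); x=c["image"][b:b+h,a:a+w,::-1]; cv2.imwrite(f"pics/{n}8.png",cv2.resize(x,None,fx=6,fy=6,interpolation=cv2.INTER_CUBIC))
E
```

```text
t: 11.15
ee_pos: [0.4715, 0.2579, 0.1659]
ee_rot: [2.531, 0.0, 1.665]
contact_force: [0.4, 0.2, 0.3]
finger_gap: 0.057
```

View pics/scene8.png

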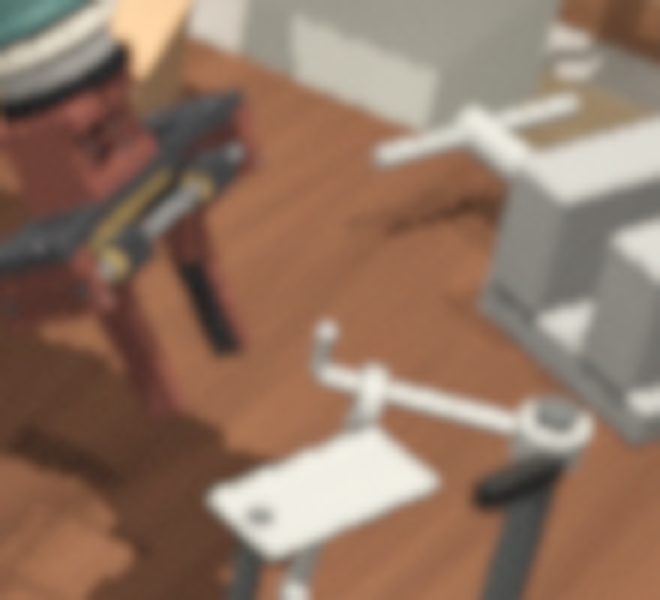

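View pics/top8.png

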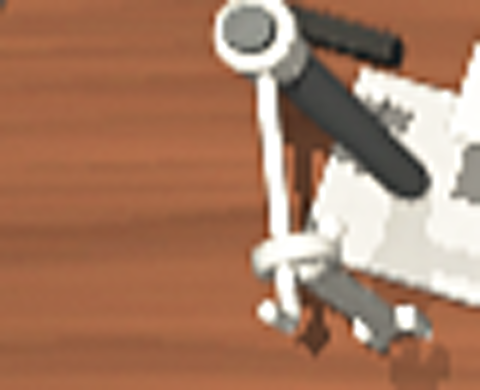

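```bash
cat >> h.py <<'E'
PIV=np.array([.651,.275])
def arc(theta_deg,r,off,z):
    """theta deg arm angle from home; off = distance of TCP from bar centreline on outward side"""
    a=np.radians(-106.5-theta_deg);u=np.array([np.cos(a),np.sin(a)]);n=np.array([u[1],-u[0]])
    return np.r_[PIV+r*u+off*n,z], 163.5-theta_deg
E
python3 - <<'E'
from h import *
s,p,Rm=cur();print(s["q"])
print(arc(68,.052,.03,.3))
delta([.40,.29,.28],Rt(95.4,20))
delta([.59,.34,.30],Rt(95.4))
q,y=arc(68,.052,.03,.3); delta(q,Rt(y))
E
```

```text
[ 0.55218675  0.19231723  2.17303648 -0.88653451  0.33337884 -0.32855708]
(array([0.59636403, 0.29987791, 0.3       ]), 95.5)
t 11.25 pos [ 0.968  0.239 -3.313] dr [1.5e+01 0.0e+00 1.0e-02]
t 11.25 pos [ 1.765  4.497 -0.943] dr [3.5e+01 0.0e+00 1.0e-02]
t 11.25 pos [ 0.751  4.549 -0.907] dr [ 3.5e+01  3.0e-02 -9.0e-02]
```

```bash
python3 -m pendant '{"delta_pos":[[0,0,-1],[0,0,-2],[0.97,0.24,-3.3],[0.97,0.24,-3.3],[0.97,0.24,-3.3],[1.76,4.5,-0.94],[1.76,4.5,-0.94],[1.76,4.5,-0.94],[1.76,4.5,-0.94],[1.76,4.5,-0.94],[1.76,4.5,-0.94],[1.76,4.5,-0.94],[0.75,4.55,-0.91],[0.75,4.55,-0.91],[0.75,4.55,-0.91],[0.75,4.55,-0.91]],"dr":[[0,0,0],[0,0,0],[15,0,0],[15,0,0],[15,0,0],[35,0,0],[35,0,0],[35,0,0],[35,0,0],[35,0,0],[35,0,0],[35,0,0],[35,0,0],[35,0,0],[35,0,0],[35,0,0]],"grip":[0.3,0.3,0.3,0.3,0.3,-1,-1,-1,-1,-1,-1,-1,-1,-1,-1,-1]}' 20
python3 - <<'E'
from h import *
print(readout.observe()["q"])
for n,(a,b,w,h) in(("scene",(320,90,110,100)),("top",(100,100,130,100))):
    c=capture(n); x=c["image"][b:b+h,a:a+w,::-1]; cv2.imwrite(f"pics/{n}9.png",cv2.resize(x,None,fx=6,fy=6,interpolation=cv2.INTER_CUBIC))
for z in(.23,.195): q,y=arc(68,.052,.03,z); delta(q,Rt(y))
E
```

```text
t: 12.85
ee_pos: [0.5952, 0.3003, 0.3007]
ee_rot: [3.141, -0.0, 1.665]
contact_force: [-0.4, 0.5, 1.2]
finger_gap: 0.0004
[ 3.63576494e-01  4.03124962e-01  1.24790980e+00  2.47048217e-04
  1.49007285e+00 -1.30193833e+00]
t 12.95 pos [-0.021  0.016  1.761] dr [ 0.02 -0.01 -0.04]
t 12.95 pos [-0.021  0.016  2.636] dr [ 0.02 -0.01 -0.04]
```

View pics/scene9.png

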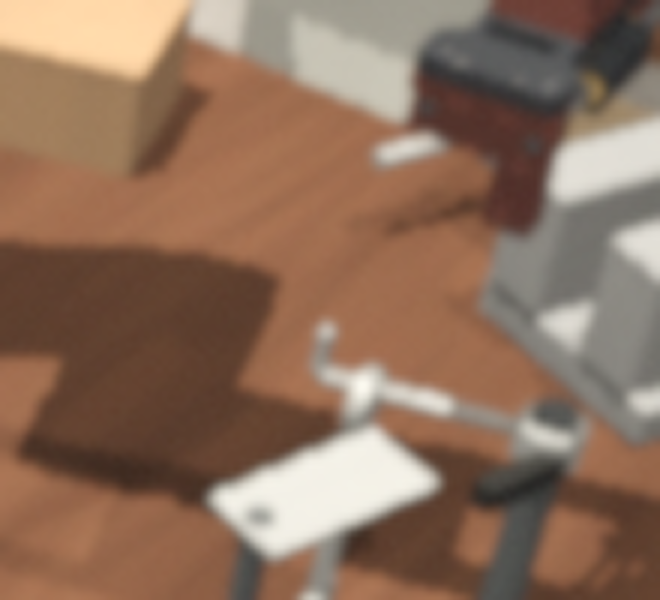

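View pics/top9.png

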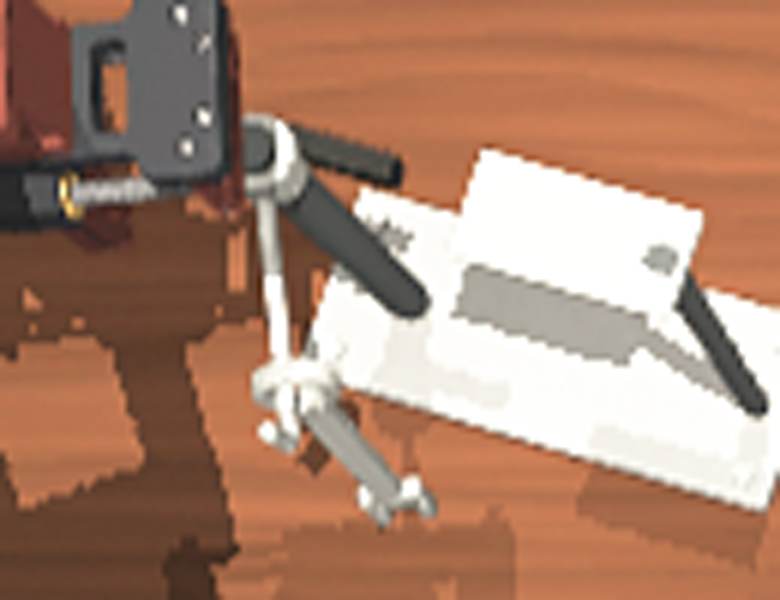

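```bash
python3 -m pendant '{"delta_pos":[[-0.02,0.02,1],[-0.02,0.02,1.9],[-0.02,0.02,2.4],[-0.02,0.02,2.63],[-0.02,0.02,2.63]],"dr":[[0,0,0],[0,0,0],[0,0,0],[0,0,0],[0,0,0]],"grip":[-1,-1,-1,-1,-1]}' 20
python3 - <<'E'
from h import *
for n,(a,b,w,h) in(("scene",(320,90,110,100)),("top",(100,100,130,100))):
    c=capture(n); x=c["image"][b:b+h,a:a+w,::-1]; cv2.imwrite(f"pics/{n}10.png",cv2.resize(x,None,fx=6,fy=6,interpolation=cv2.INTER_CUBIC))
for th in(68,64,60,56,52,48,44,40): q,y=arc(th,.052,.0175 if th<68 else .0185,.195); delta(q,Rt(y))
E
```

```text
t: 13.45
ee_pos: [0.5963, 0.2993, 0.1937]
ee_rot: [-3.139, 0.001, 1.666]
contact_force: [-0.4, 1.5, -0.4]
finger_gap: 0.0006
t 13.55 pos [-0.28  -0.037  0.027] dr [ 0.1  -0.02 -0.07]
t 13.55 pos [-0.396 -0.064  0.027] dr [ 0.1  -0.02 -4.07]
t 13.55 pos [-0.49  -0.085  0.027] dr [ 0.1  -0.02 -8.07]
t 13.55 pos [-0.584 -0.099  0.027] dr [ 1.000e-01 -1.000e-02 -1.207e+01]
t 13.55 pos [-0.68  -0.107  0.027] dr [ 1.000e-01 -1.000e-02 -1.607e+01]
t 13.55 pos [-0.776 -0.108  0.027] dr [ 1.000e-01 -1.000e-02 -2.007e+01]
t 13.55 pos [-0.871 -0.102  0.027] dr [  0.1   -0.   -24.07]
t 13.55 pos [-0.966 -0.089  0.027] dr [  0.1    0.   -28.07]
```

View pics/scene10.png

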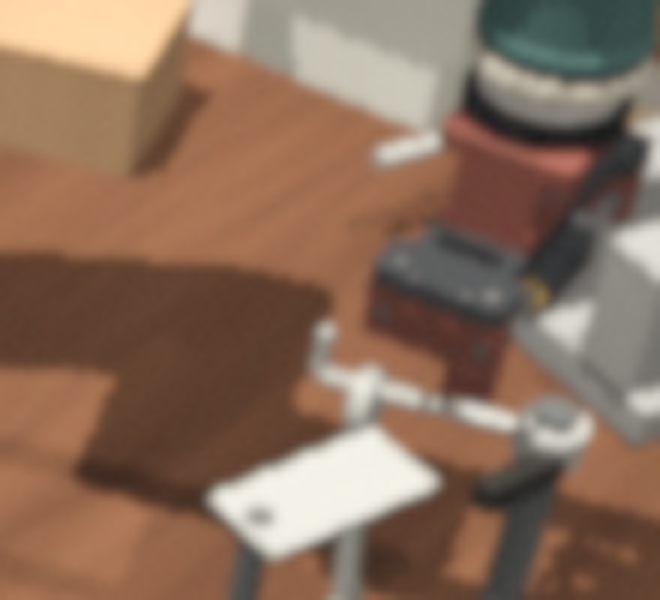

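View pics/top10.png

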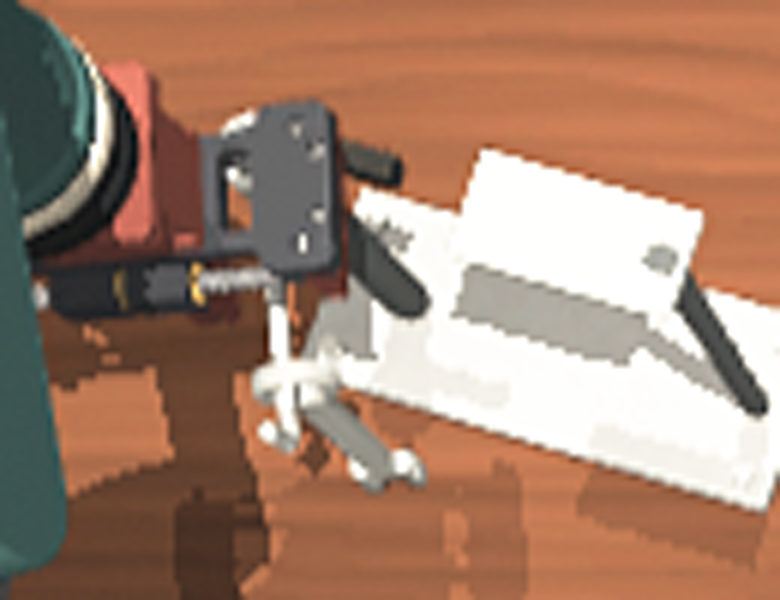

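```bash
python3 -m pendant '{"delta_pos":[[-0.08,-0.01,0.02],[-0.16,-0.02,0.02],[-0.22,-0.03,0.02],[-0.27,-0.04,0.02],[-0.31,-0.045,0.02],[-0.35,-0.05,0.02],[-0.37,-0.055,0.02],[-0.396,-0.064,0.02],[-0.42,-0.07,0.02],[-0.443,-0.075,0.02],[-0.467,-0.08,0.02],[-0.49,-0.085,0.02],[-0.525,-0.091,0.02],[-0.56,-0.096,0.02],[-0.595,-0.1,0.02],[-0.63,-0.104,0.02],[-0.665,-0.106,0.02],[-0.70,-0.107,0.02],[-0.74,-0.108,0.02],[-0.776,-0.108,0.02]],"dr":[[0,0,0],[0,0,0],[0,0,0],[0,0,0],[0,0,-1],[0,0,-2],[0,0,-3],[0,0,-4],[0,0,-5],[0,0,-6],[0,0,-7],[0,0,-8],[0,0,-9.5],[0,0,-11],[0,0,-12.5],[0,0,-14],[0,0,-15.5],[0,0,-17],[0,0,-18.5],[0,0,-20]],"grip":[-1,-1,-1,-1,-1,-1,-1,-1,-1,-1,-1,-1,-1,-1,-1,-1,-1,-1,-1,-1]}' 20
python3 - <<'E'
from h import *
for n,(a,b,w,h) in(("scene",(320,90,110,100)),("top",(100,100,130,100))):
    c=capture(n); x=c["image"][b:b+h,a:a+w,::-1]; cv2.imwrite(f"pics/{n}11.png",cv2.resize(x,None,fx=6,fy=6,interpolation=cv2.INTER_CUBIC))
for th in(44,40,36,32,28,24,20,16): q,y=arc(th,.052,.0175 ,.195); delta(q,Rt(y))
E
```

```text
t: 15.55
ee_pos: [0.5958, 0.2677, 0.1942]
ee_rot: [-3.142, -0.0, 2.016]
contact_force: [0.3, 1.5, 0.2]
finger_gap: 0.0004
t 15.65 pos [-0.078  0.    -0.023] dr [-0.03  0.01 -4.04]
t 15.65 pos [-0.171 -0.02  -0.023] dr [-0.03  0.01 -8.04]
t 15.65 pos [-0.266 -0.035 -0.023] dr [-3.000e-02  1.000e-02 -1.204e+01]
t 15.65 pos [-0.362 -0.042 -0.023] dr [-3.000e-02  1.000e-02 -1.604e+01]
t 15.65 pos [-0.457 -0.043 -0.023] dr [-3.000e-02  1.000e-02 -2.004e+01]
t 15.65 pos [-0.553 -0.037 -0.023] dr [-3.000e-02  1.000e-02 -2.404e+01]
t 15.65 pos [-0.648 -0.025 -0.023] dr [-3.000e-02  1.000e-02 -2.804e+01]
t 15.65 pos [-0.742 -0.006 -0.023] dr [-3.000e-02  1.000e-02 -3.204e+01]
```

View pics/scene11.png

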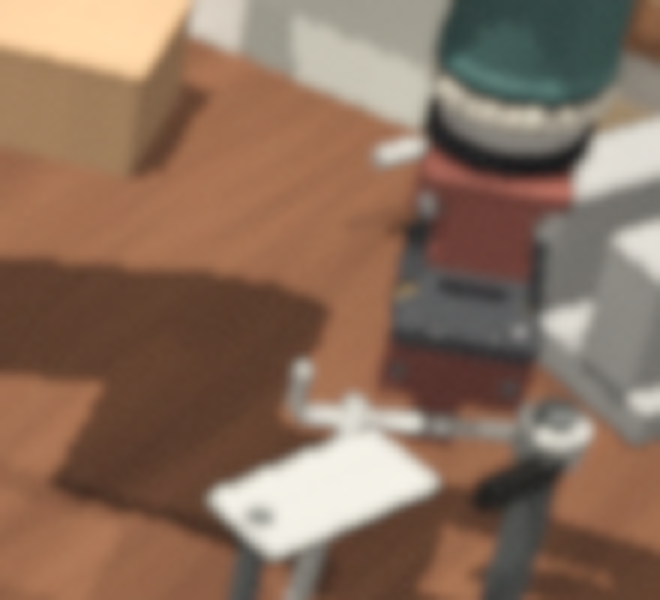

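View pics/top11.png

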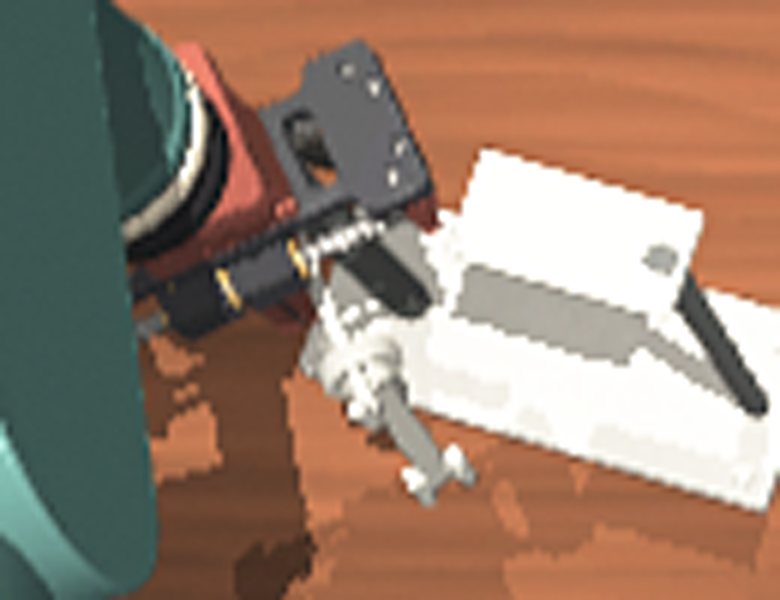

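Arm is turning with the ring on it. Continuing to push.

```bash
python3 -m pendant '{"delta_pos":[[-0.04,0,0],[-0.078,0,0],[-0.12,-0.01,0],[-0.171,-0.02,0],[-0.205,-0.025,0],[-0.24,-0.03,0],[-0.266,-0.035,0],[-0.3,-0.038,0],[-0.33,-0.04,0],[-0.362,-0.042,0],[-0.395,-0.043,0],[-0.425,-0.043,0],[-0.457,-0.043,0],[-0.49,-0.041,0],[-0.52,-0.039,0],[-0.553,-0.037,0],[-0.6,-0.03,0],[-0.648,-0.025,0],[-0.695,-0.015,0],[-0.742,-0.006,0]],"dr":[[0,0,-2],[0,0,-4],[0,0,-6],[0,0,-8],[0,0,-9.5],[0,0,-11],[0,0,-12],[0,0,-13.5],[0,0,-15],[0,0,-16],[0,0,-17.5],[0,0,-19],[0,0,-20],[0,0,-21.5],[0,0,-23],[0,0,-24],[0,0,-26],[0,0,-28],[0,0,-30],[0,0,-32]],"grip":[-1,-1,-1,-1,-1,-1,-1,-1,-1,-1,-1,-1,-1,-1,-1,-1,-1,-1,-1,-1]}' 20
python3 - <<'E'
from h import *
print(readout.observe()["q"])
for n,(a,b,w,h) in(("scene",(320,90,110,100)),("top",(100,100,130,100))):
    c=capture(n); x=c["image"][b:b+h,a:a+w,::-1]; cv2.imwrite(f"pics/{n}12.png",cv2.resize(x,None,fx=6,fy=6,interpolation=cv2.INTER_CUBIC))
for th in(12,8,4,0,-4): q,y=arc(th,.052,.0175 ,.195); delta(q,Rt(y))
E
```

```text
t: 17.65
ee_pos: [0.6086, 0.2409, 0.1942]
ee_rot: [3.141, 0.0, 2.575]
contact_force: [-1.7, 1.2, -1.4]
finger_gap: 0.0004
[ 2.71353713e-01  4.60534857e-01  1.41825857e+00  8.58280301e-05
  1.26234844e+00 -2.30355262e+00]
t 17.75 pos [-0.082 -0.038 -0.018] dr [ 0.02  0.04 -4.06]
t 17.75 pos [-0.175 -0.059 -0.018] dr [ 0.02  0.04 -8.06]
t 17.75 pos [-0.27  -0.073 -0.018] dr [  0.02   0.04 -12.06]
t 17.75 pos [-0.365 -0.08  -0.018] dr [  0.02   0.04 -16.06]
t 17.75 pos [-0.461 -0.081 -0.018] dr [ 2.000e-02  4.000e-02 -2.006e+01]
```

View pics/scene12.png

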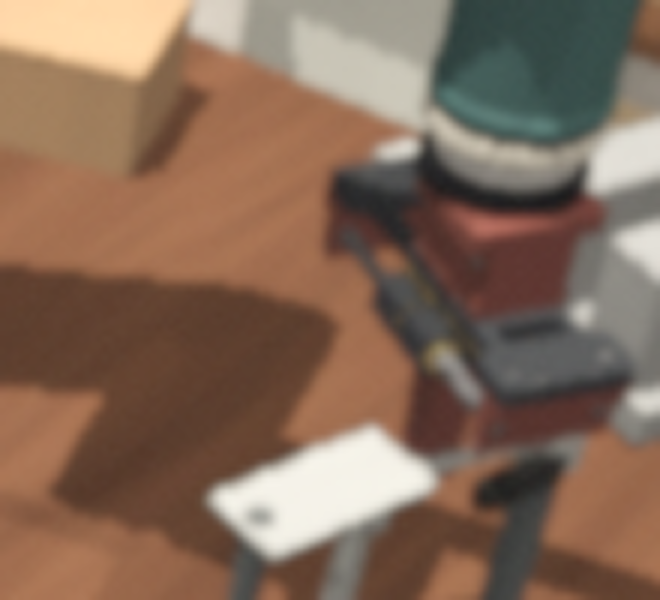

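View pics/top12.png

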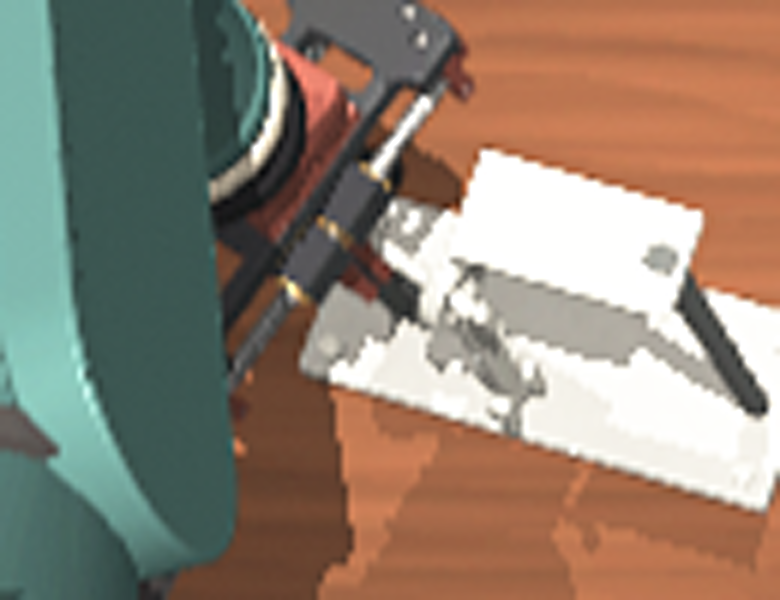

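```bash
python3 -m pendant '{"delta_pos":[[-0.03,-0.02,0],[-0.055,-0.03,0],[-0.082,-0.038,0],[-0.105,-0.045,0],[-0.13,-0.05,0],[-0.152,-0.055,0],[-0.175,-0.059,0],[-0.2,-0.063,0],[-0.22,-0.067,0],[-0.245,-0.07,0],[-0.27,-0.073,0],[-0.285,-0.075,0],[-0.3,-0.076,0],[-0.315,-0.077,0],[-0.33,-0.078,0],[-0.34,-0.079,0],[-0.34,-0.079,0]],"dr":[[0,0,-1.5],[0,0,-2.8],[0,0,-4],[0,0,-5],[0,0,-6],[0,0,-7],[0,0,-8],[0,0,-9],[0,0,-10],[0,0,-11],[0,0,-12],[0,0,-12.7],[0,0,-13.4],[0,0,-14],[0,0,-14.6],[0,0,-15],[0,0,-15]],"grip":[-1,-1,-1,-1,-1,-1,-1,-1,-1,-1,-1,-1,-1,-1,-1,-1,-1]}' 20
python3 - <<'E'
from h import *
for n,(a,b,w,h) in(("scene",(320,90,110,100)),("top",(100,100,130,100))):
    c=capture(n); x=c["image"][b:b+h,a:a+w,::-1]; cv2.imwrite(f"pics/{n}13.png",cv2.resize(x,None,fx=6,fy=6,interpolation=cv2.INTER_CUBIC))
for th in(0,-3): q,y=arc(th,.052,.0175 ,.195); delta(q,Rt(y))
E
```

```text
t: 19.45
ee_pos: [0.6182, 0.2308, 0.1941]
ee_rot: [-3.141, 0.0, 2.835]
contact_force: [0.1, 0.4, 0.5]
finger_gap: 0.0004
t 19.55 pos [-0.036 -0.007 -0.021] dr [-0.01  0.01 -1.1 ]
t 19.55 pos [-0.105 -0.026 -0.021] dr [-0.01  0.01 -4.1 ]
```

View pics/top13.png

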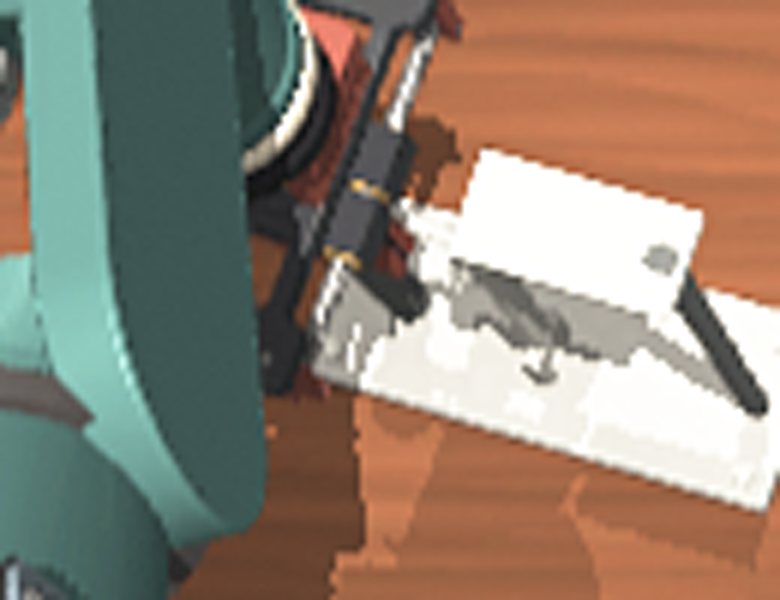

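View pics/scene13.png

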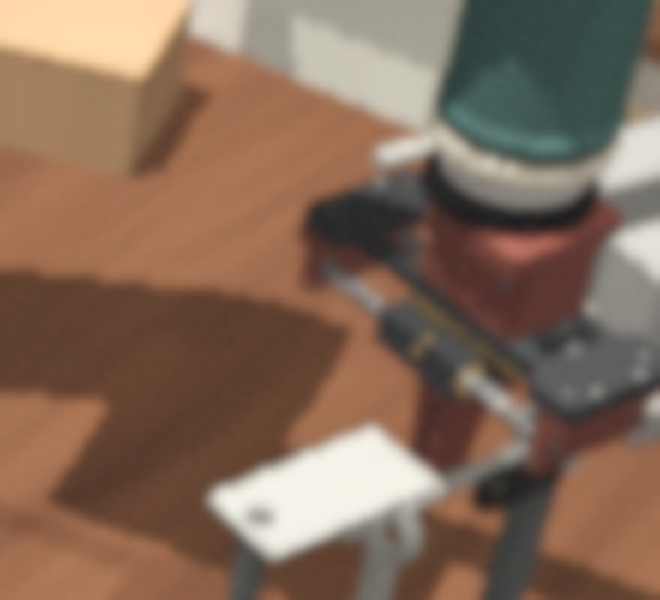

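```bash
python3 -m pendant '{"delta_pos":[[-0.02,0,0],[-0.04,-0.01,0],[-0.06,-0.01,0],[-0.06,-0.01,0]],"dr":[[0,0,-1],[0,0,-2],[0,0,-2],[0,0,-2]],"grip":[-1,-1,-1,-1]}' 20
python3 -m pendant '{"delta_pos":[[-0.02,0,0],[-0.04,0,0],[-0.06,0,0],[-0.06,0,0]],"dr":[[0,0,0],[0,0,0],[0,0,0],[0,0,0]],"grip":[-1,-1,-1,-1]}' 20
```

```text
t: 19.95
ee_pos: [0.6204, 0.2296, 0.1941]
ee_rot: [-3.141, 0.0, 2.869]
contact_force: [-2.0, -0.1, 0.8]
finger_gap: 0.0007
t: 20.35
ee_pos: [0.6227, 0.229, 0.1941]
ee_rot: [-3.141, -0.0, 2.869]
contact_force: [-0.7, 0.0, 1.0]
finger_gap: 0.0006
```

```bash
python3 -m pendant '{"delta_pos":[[-0.02,0,0],[-0.04,0,0],[-0.06,0,0],[-0.06,0,0]],"dr":[[0,0,0],[0,0,0],[0,0,0],[0,0,0]],"grip":[-1,-1,-1,-1]}' 20
python3 -m pendant '{"delta_pos":[[-0.02,0,0],[-0.04,0,0],[-0.04,0,0]],"dr":[[0,0,0],[0,0,0],[0,0,0]],"grip":[-1,-1,-1]}' 20
python3 - <<'E'
from h import *
s,p,Rm=cur();a=np.arctan2(*( (p[:2]-Rm.apply([.0175,0,0])[:2]-PIV))[::-1]);print(np.degrees(a))
c=capture("wrist");cv2.imwrite("pics/wrist14.png",c["image"][:,:,::-1])
c=capture("scene");cv2.imwrite("pics/scene14.png",cv2.resize(c["image"][120:250,330:430,::-1],None,fx=5,fy=5,interpolation=cv2.INTER_CUBIC))
E
```

```text
t: 20.75
ee_pos: [0.623, 0.2289, 0.194]
ee_rot: [-3.141, -0.004, 2.87]
contact_force: [-7.2, 1.3, 2.5]
finger_gap: 0.0003
t: 21.05
ee_pos: [0.623, 0.2288, 0.1939]
ee_rot: [-3.141, -0.006, 2.87]
contact_force: [-10.4, 0.6, 5.1]
finger_gap: 0.0005
-102.31735596583782
```

View pics/wrist14.png

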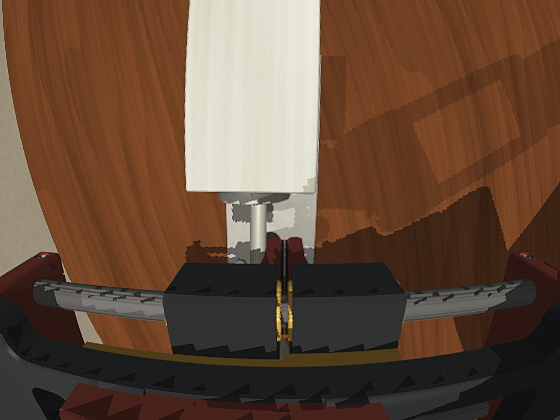

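View pics/scene14.png

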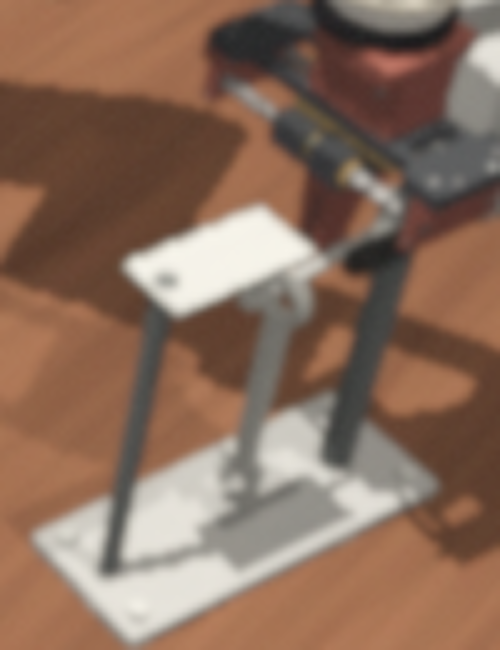

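```bash
python3 -m pendant '{"delta_pos":[[0.3,0,0],[0.6,0,0],[0.6,0,-1],[0.6,0,-2],[3,0,-4],[5,0,-4],[5,0,-4],[5,0,-4],[5,0,-4],[5,0,-4],[5,0,-4],[5,0,-4]],"dr":[[0,0,0],[0,0,0],[0,0,0],[0,0,0],[0,0,0],[0,0,0],[0,0,0],[0,0,0],[0,0,0],[0,0,0],[0,0,0],[0,0,0]],"grip":[-1,-1,-1,-1,-1,-1,-1,-1,-1,-1,-1,-1]}' 20
python3 - <<'E'
from h import *
for k in(0,1):
  for n,(a,b,w,h) in(("scene",(340,140,90,100)),("top",(120,100,130,100))):
    c=capture(n); x=c["image"][b:b+h,a:a+w,::-1]; cv2.imwrite(f"pics/{n}15.png",cv2.resize(x,None,fx=6,fy=6,interpolation=cv2.INTER_CUBIC))
    for r in (.10,.11,.12):
        print(n,r,(proj(c,arc(0,r,0,.205)[0])-[a,b])*6)
c=capture("wrist");cv2.imwrite("pics/wrist15.png",c["image"][:,:,::-1])
E
```

```text
t: 22.35
ee_pos: [0.4348, 0.2814, 0.3533]
ee_rot: [-3.141, -0.0, 2.868]
contact_force: [0.0, 0.7, 0.8]
finger_gap: 0.0005
scene 0.1 [262.55086276 224.71517274]
scene 0.11 [246.30692425 232.05424461]
scene 0.12 [229.95950042 239.44007154]
top 0.1 [375.550183   233.32741323]
top 0.11 [397.86386797 239.84032343]
top 0.12 [420.20415897 246.36099938]
scene 0.1 [262.55086276 224.71517274]
scene 0.11 [246.30692425 232.05424461]
scene 0.12 [229.95950042 239.44007154]
top 0.1 [375.550183   233.32741323]
top 0.11 [397.86386797 239.84032343]
top 0.12 [420.20415897 246.36099938]
```

View pics/scene15.png

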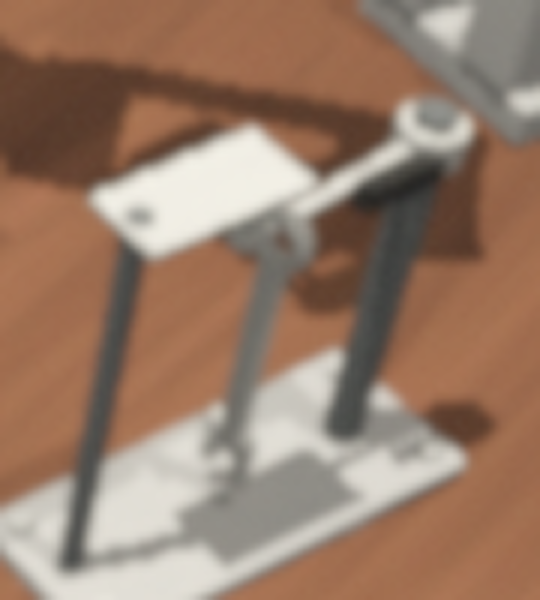

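View pics/top15.png

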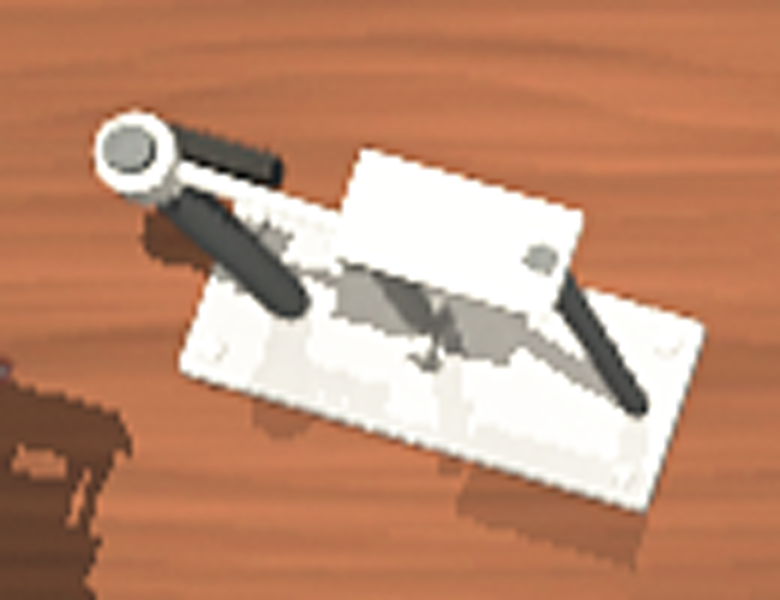

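View pics/wrist15.png

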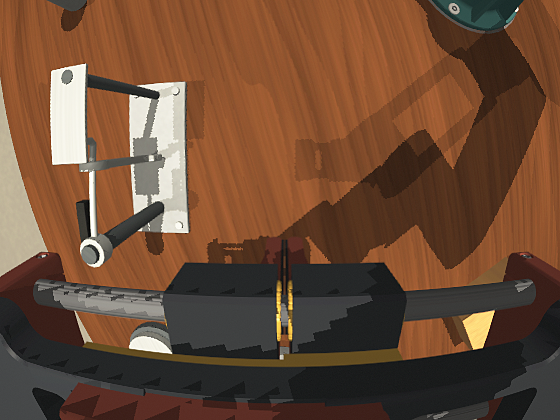

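```bash
python3 - <<'E'
from h import *
# home bar measured: point (0.6398,0.2241); use rack dir -106.5
q,y=arc(0,.06,0,.30);print(q,y,Rt(y,-15).as_matrix().round(2));delta(q,Rt(y,-15))
E
```

```text
[0.63395908 0.21747082 0.3       ] 163.5 [[-0.96  0.27 -0.07]
 [ 0.28  0.93 -0.25]
 [ 0.   -0.26 -0.97]]
t 22.6 pos [-5.239 -0.196  1.337] dr [14.96  0.08  0.86]
```

```bash
python3 -m pendant '{"delta_pos":[[-1,-0.2,0.5],[-2,-0.2,0.6],[-3,-0.2,1.34],[-4,-0.2,1.34],[-5.24,-0.2,1.34],[-5.24,-0.2,1.34],[-5.24,-0.2,1.34],[-5.24,-0.2,1.34]],"dr":[[5,0,0.8],[10,0,0.8],[15,0,0.8],[15,0,0.8],[15,0,0.8],[15,0,0.8],[15,0,0.8],[15,0,0.8]],"grip":[-0.45,-0.45,-0.45,-0.45,-0.45,-0.45,-0.45,-0.45]}' 20
python3 - <<'E'
from h import *
s,p,Rm=cur();print(s["q"])
c=capture("wrist");cv2.imwrite("pics/wrist16.png",c["image"][:,:,::-1])
c=capture("scene");cv2.imwrite("pics/scene16.png",cv2.resize(c["image"][120:250,330:430,::-1],None,fx=5,fy=5,interpolation=cv2.INTER_CUBIC))
E
```

```text
t: 23.4
ee_pos: [0.6327, 0.218, 0.3005]
ee_rot: [-2.88, 0.001, 2.856]
contact_force: [-0.0, 0.3, -0.4]
finger_gap: 0.0242
[ 0.34799642  0.51116629  1.10256199 -0.2120338   1.68223929 -2.5147667 ]
```

View pics/wrist16.png

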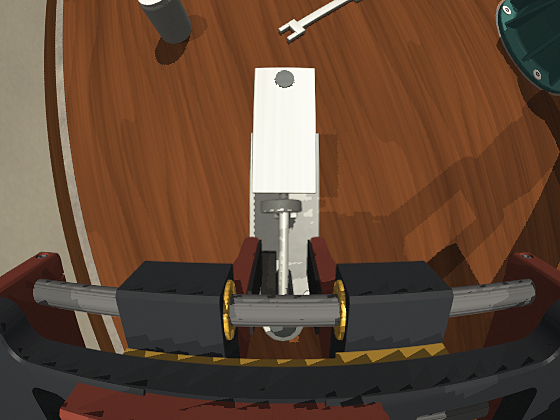

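View pics/scene16.png

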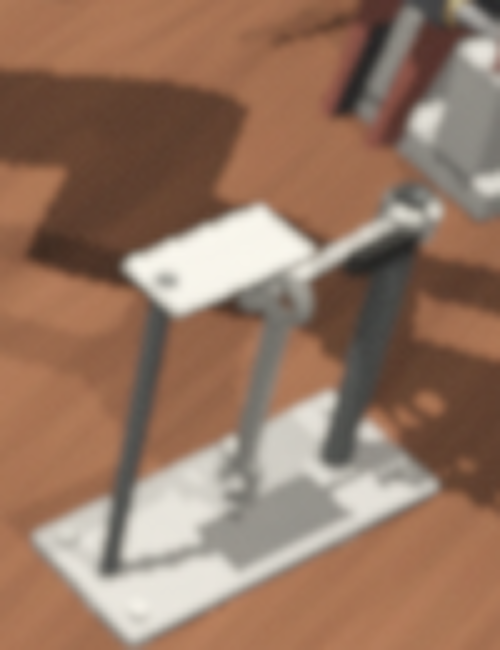

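```bash
python3 - <<'E'
from h import *
s,p,Rm=cur();c=capture("wrist")
x=c["image"][180:330,200:370,::-1];cv2.imwrite("pics/w17.png",cv2.resize(x,None,fx=4.5,fy=4.5,interpolation=cv2.INTER_CUBIC))
a=np.radians(-106.5);u=np.array([np.cos(a),np.sin(a)]);n=np.array([u[1],-u[0]])
T=lambda uv,z:(lambda d:(round(d@u*1000,1),round(d@n*1000,1)))(wp(c,p,Rm,uv,z)[:2]-PIV)
for nm,uv,z in(("keeperL",(255,192),.249),("keeperR",(316,193),.249),("ringtopL",(262,203),.205),("ringR",(302,203),.205),("ringface",(283,212),.2),("bar",(284,240),.21),("peg end",(268,250),.205),("pegL",(262,270),.205),("column",(283,332),.234),("post",(285,78),.249)): print(nm,T(uv,z))
E
```

```text
keeperL (np.float64(97.0), np.float64(-19.0))
keeperR (np.float64(96.5), np.float64(23.7))
ringtopL (np.float64(90.9), np.float64(-17.1))
ringR (np.float64(91.0), np.float64(16.2))
ringface (np.float64(83.5), np.float64(0.4))
bar (np.float64(60.5), np.float64(1.3))
peg end (np.float64(51.7), np.float64(-12.0))
pegL (np.float64(34.6), np.float64(-17.1))
column (np.float64(-9.8), np.float64(0.8))
post (np.float64(182.3), np.float64(1.8))
```

View pics/w17.png

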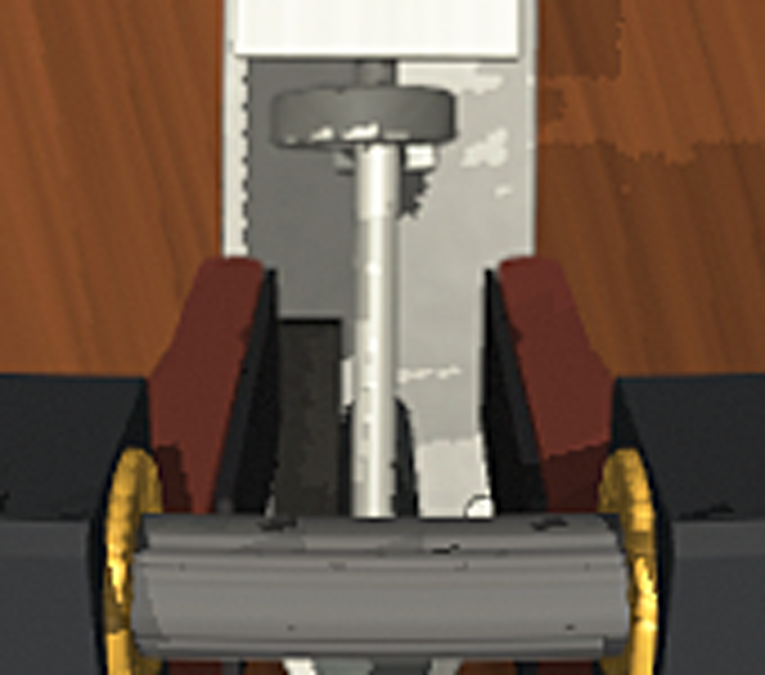

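```bash
python3 - <<'E'
from h import *
for r,z in((.0725,.26),(.0725,.225),(.0725,.203),(.08,.203),(.0875,.203)): q,y=arc(0,r,.001,z);delta(q,Rt(y,-15))
E
```

```text
t 23.55 pos [-0.013 -0.045  1.08 ] dr [0.02 0.16 0.14]
t 23.55 pos [-0.012  0.182  1.926] dr [0.02 0.16 0.14]
t 23.55 pos [-0.011  0.324  2.457] dr [0.02 0.16 0.14]
t 23.55 pos [-0.01   0.143  2.505] dr [0.02 0.16 0.14]
t 23.55 pos [-0.009 -0.038  2.554] dr [0.02 0.16 0.14]
```

```bash
python3 -m pendant '{"delta_pos":[[-0.01,-0.04,0.5],[-0.01,-0.045,1.08],[-0.01,0.05,1.4],[-0.01,0.11,1.7],[-0.01,0.18,1.93],[-0.01,0.25,2.17],[-0.01,0.3,2.37],[-0.01,0.32,2.45],[-0.01,0.32,2.45]],"dr":[[0,0,0],[0,0,0],[0,0,0],[0,0,0],[0,0,0],[0,0,0],[0,0,0],[0,0,0],[0,0,0]],"grip":[-0.45,-0.45,-0.45,-0.45,-0.45,-0.45,-0.45,-0.45,-0.45]}' 20
python3 - <<'E'
from h import *
s,p,Rm=cur();c=capture("wrist")
x=c["image"][130:330,180:390,::-1];cv2.imwrite("pics/w18.png",cv2.resize(x,None,fx=3.5,fy=3.5,interpolation=cv2.INTER_CUBIC))
for r,z in((.0725,.203),(.0875,.203)): q,y=arc(0,r,.001,z);delta(q,Rt(y,-15))
E
```

```text
t: 24.45
ee_pos: [0.6303, 0.2051, 0.202]
ee_rot: [-2.879, 0.001, 2.856]
contact_force: [0.4, 0.2, 0.2]
finger_gap: 0.0244
t 24.5 pos [ 0.03   0.005 -0.012] dr [-0.01  0.13  0.08]
t 24.5 pos [ 0.031 -0.358  0.085] dr [-0.01  0.13  0.08]
```

View pics/w18.png

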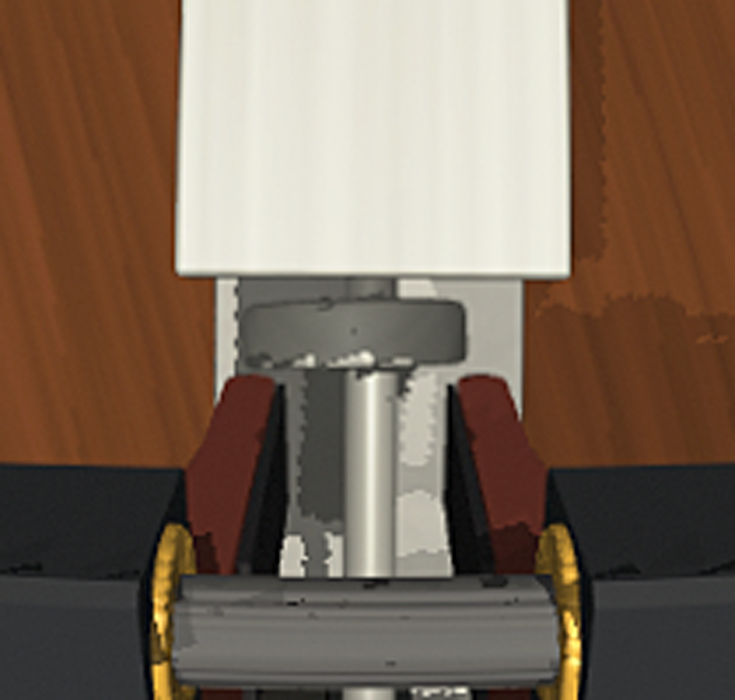

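```bash
python3 -m pendant '{"delta_pos":[[0.01,0,0],[0.02,-0.05,0.01],[0.02,-0.1,0.02],[0.02,-0.14,0.03],[0.02,-0.18,0.04],[0.02,-0.22,0.05],[0.02,-0.26,0.06],[0.02,-0.3,0.07],[0.02,-0.33,0.08],[0.02,-0.36,0.085],[0.02,-0.36,0.085]],"dr":[[0,0,0],[0,0,0],[0,0,0],[0,0,0],[0,0,0],[0,0,0],[0,0,0],[0,0,0],[0,0,0],[0,0,0],[0,0,0]],"grip":[-0.57,-0.57,-0.57,-0.57,-0.57,-0.57,-0.57,-0.57,-0.57,-0.57,-0.57]}' 20
python3 - <<'E'
from h import *
s,p,Rm=cur();c=capture("wrist")
x=c["image"][130:330,180:390,::-1];cv2.imwrite("pics/w19.png",cv2.resize(x,None,fx=3.5,fy=3.5,interpolation=cv2.INTER_CUBIC))
E
```

```text
t: 25.6
ee_pos: [0.6254, 0.1909, 0.203]
ee_rot: [-2.879, 0.002, 2.856]
contact_force: [-0.9, -0.5, -1.1]
finger_gap: 0.0192
```

View pics/w19.png

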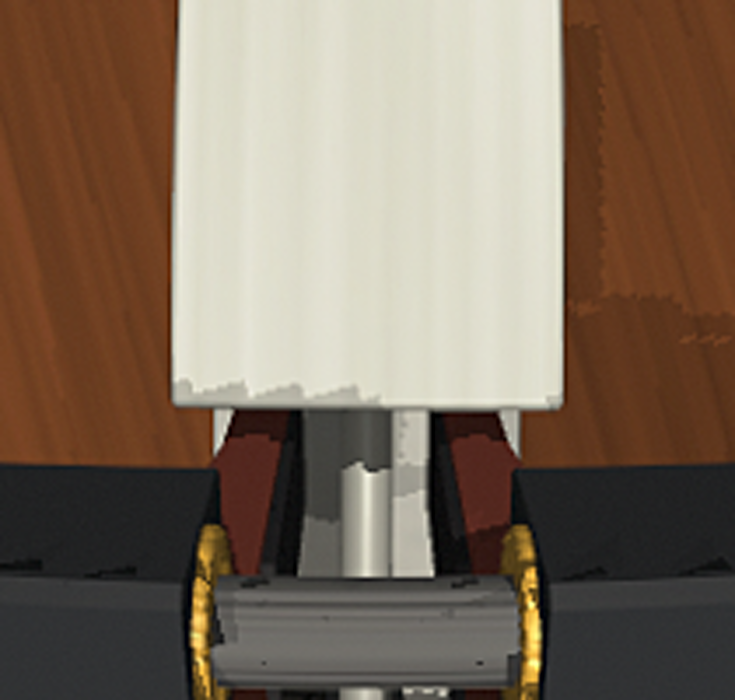

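```bash
python3 -m pendant '{"delta_pos":[[0,0.15,-0.03],[0,0.3,-0.07],[0,0.33,-0.08],[0,0.2,-0.6],[0,0,-1.4],[0,-0.2,-2.2],[0,-0.3,-3],[1,-0.3,-3.8],[4,-0.3,-4],[5.3,-0.3,-4],[5.3,-0.3,-4],[5.3,-0.3,-4],[5.3,-0.3,-4]],"dr":[[0,0,0],[0,0,0],[0,0,0],[0,0,0],[0,0,0],[0,0,0],[0,0,0],[0,0,0],[0,0,0],[0,0,0],[0,0,0],[0,0,0],[0,0,0]],"grip":[-0.57,-0.57,-0.57,-0.57,-0.5,-0.5,-0.5,-0.5,-0.5,-0.5,-0.5,-0.5,-0.5]}' 20
python3 -m pendant '{"delta_pos":[[0,0,0],[0,0,0],[0,0,0],[0,0,0],[0,0,0],[0,0,0],[0,0,0],[0,0,0],[0,0,0],[0,0,0]],"dr":[[0,0,0],[0,0,0],[0,0,0],[0,0,0],[0,0,0],[0,0,0],[0,0,0],[0,0,0],[0,0,0],[0,0,0]],"grip":[-0.5,-0.5,-0.5,-0.5,-0.5,-0.5,-0.5,-0.5,-0.5,-0.5]}' 20
python3 - <<'E'
from h import *
for n,(a,b,w,h) in(("scene",(340,140,90,100)),("top",(120,100,130,100))):
    c=capture(n); x=c["image"][b:b+h,a:a+w,::-1]; cv2.imwrite(f"pics/{n}20.png",cv2.resize(x,None,fx=6,fy=6,interpolation=cv2.INTER_CUBIC))
c=capture("wrist");cv2.imwrite("pics/wrist20.png",c["image"][:,:,::-1])
E
```

```text
t: 26.95
ee_pos: [0.4274, 0.2807, 0.3612]
ee_rot: [-2.88, 0.001, 2.859]
contact_force: [0.4, 0.3, -0.5]
finger_gap: 0.0217
t: 27.95
ee_pos: [0.4302, 0.2797, 0.3604]
ee_rot: [-2.88, 0.002, 2.856]
contact_force: [-0.4, -0.4, -0.7]
finger_gap: 0.0219
```

View pics/scene20.png

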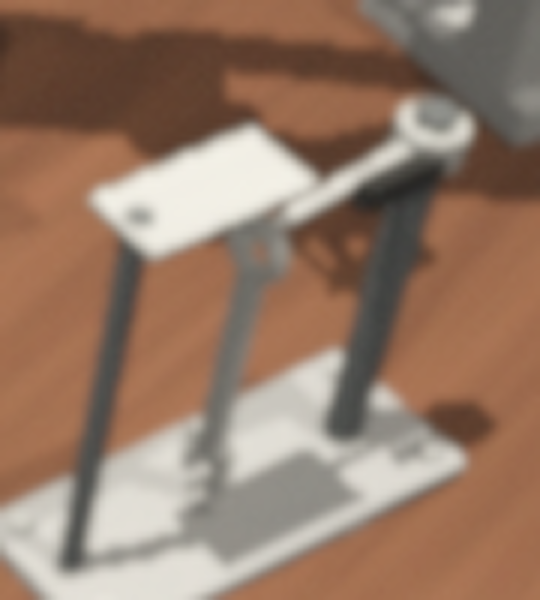

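View pics/top20.png

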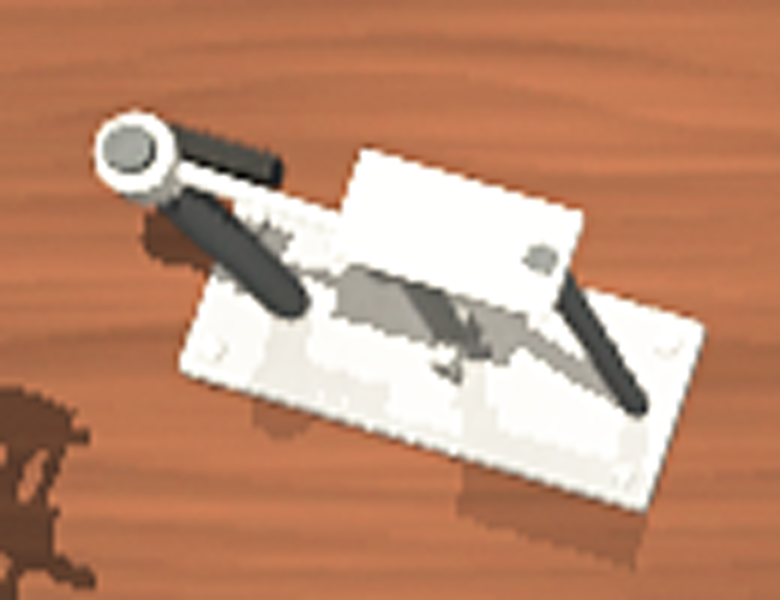

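View pics/wrist20.png

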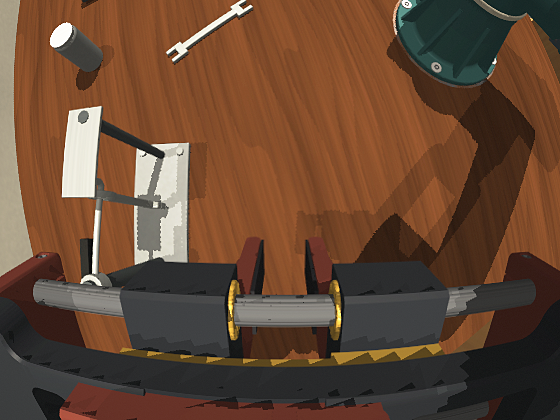

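```bash
for i in 1 2; do python3 -m pendant '{"delta_pos":[[0,0,0],[0,0,0],[0,0,0],[0,0,0],[0,0,0],[0,0,0],[0,0,0],[0,0,0],[0,0,0],[0,0,0],[0,0,0],[0,0,0],[0,0,0],[0,0,0],[0,0,0],[0,0,0],[0,0,0],[0,0,0],[0,0,0],[0,0,0]],"dr":[[0,0,0],[0,0,0],[0,0,0],[0,0,0],[0,0,0],[0,0,0],[0,0,0],[0,0,0],[0,0,0],[0,0,0],[0,0,0],[0,0,0],[0,0,0],[0,0,0],[0,0,0],[0,0,0],[0,0,0],[0,0,0],[0,0,0],[0,0,0]],"grip":[-0.5,-0.5,-0.5,-0.5,-0.5,-0.5,-0.5,-0.5,-0.5,-0.5,-0.5,-0.5,-0.5,-0.5,-0.5,-0.5,-0.5,-0.5,-0.5,-0.5]}' >/dev/null; done
python3 - <<'E'
from h import *
F=[]
for k in range(10):
    c=capture("scene"); F.append(c["image"][140:240,340:430].astype(float))
    if k==9: cv2.imwrite("pics/scene21.png",cv2.resize(c["image"][140:240,340:430,::-1],None,fx=6,fy=6,interpolation=cv2.INTER_CUBIC))
print([round(np.abs(f-F[0])[60:,:60].max()) for f in F],readout.observe()["t"])
E
```

```text
[0, 3, 3, 3, 3, 3, 3, 3, 4, 3] 32.6
```

View pics/scene21.png

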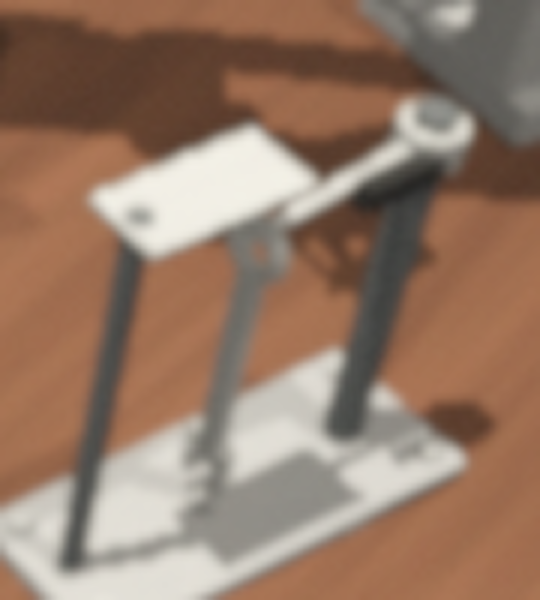

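```bash
python3 - <<'E'
import cv2,numpy as np
a=cv2.imread("pics/top15.png").astype(int);b=cv2.imread("pics/top20.png").astype(int)
print("bar region diff",np.abs(a-b)[150:220,180:340].max())
from station import workorder
print(workorder.close_job())
E
```

```text
bar region diff 6
the job is handed in; nothing more can be done
None
```

The ring spanner is hanging by its ring on the swing arm's hook, and the arm is home against its stop under the keeper plate. I handed the job in at about 33 s of the 62 s.

- **Hanging:** I gripped the bare-steel ring spanner by the shank and lowered its ring over the hook tip with the arm still swung out. I then tilted the jaw end down and let go. It hung freely, but the ring settled about 20 mm up the bar from the bend.
- **Swinging home:** I pushed the side of the bar slowly with closed fingers until it stopped moving, at about 10 N.
- **Extra step:** after homing, I slid the ring about 12 mm outward along the bar with the fingers straddling it. The ring then sat next to the bend, under the keeper.

**Last checks:**
- Ten scene pictures over half a second showed the spanner at rest.
- The bar looked the same in the top view before and after that slide, so the arm had not left its stop. I did not push it again to confirm.
- The gripper was clear of everything, and I saw no sign that the other things on the bench had moved.

**Disagreement:** the arm angle I worked out at the stop was about 4° off the rack's direction. I put that down to a few millimetres of error in my pivot estimate, because the force at the stop and the picture of the bar centred under the keeper both showed it home.

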